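# Restock the cement lane and the dye caddy

## Robot

A 7-joint arm with a two-finger parallel gripper is mounted at the origin on the work surface. World frame = base frame: x ahead of the robot, y to its left, z up, the work surface at z = 0. Lengths are in mm, angles in rad, forces in N, time in s.
With the tool pointing down it reaches from about 400 to 875 mm from the base axis. Payload 4.4 kg.
Tool frame: the origin (TCP) lies at the very end of the fingers, on their centre line; the grasp point (between the pads) lies 19 mm behind it; z points along the fingers, y is the line along which they close (so a half turn about z gives the same grasp; the last joint's range is limited). The gripper opens to 85 mm and grips with 20 to 120 N. Pads are 22 mm wide; open, the fingers measure 114 mm over their backs; the gripper's body (76 mm by 85 mm) begins 54 mm behind the grasp point. The pads swing forward as they close: fully open they stand 13 mm farther back than shut.
Start: joints at [1.215, 0.628, 0.038, 1.517, -0.027, 0.996, -0.02], TCP at [185.772, -622.902, 231.313] pointing down, gripper open.
Joint ranges: [-3.06, 3.06], [-0.37, 2.12], [-1.25, 1.32], [0.18, 2.47], [-1.1, 4.24], [0.23, 1.98], [-2.94, 2.94]. Speed limits (rad/s): [2.57, 2.57, 3.14, 3.14, 3.14, 3.14, 3.14].

## Interface

Orientations are given as [roll, pitch, yaw] about the fixed x, y, z axes, in that order (R = Rz(yaw) Ry(pitch) Rx(roll)).
In Python, from cell import read_state, get_image, camera_params, finish_job gives the robot as it stands.
- The arm moves only by the tool arm_command, never from a script. Its argument "deltas" is a list of rows, each an object of numbers: "dx", "dy", "dz": the shift along the world's x, y, z in m; "yaw": the turn about the world's z in degrees; "jaw": the opening, from 0 (shut) to 1 (fully open). A call has 1 to 20 rows; each row is the pose to reach, as a shift and turn from the pose commanded when the call began; what a row does not reach only later rows make up. A row lasts 1/10 s, in which the tool goes at most 50 mm and 8.59 degrees, less where a joint would pass 70% of its speed; a pose out of reach is approached as far as the arm can. A call with a gripper value outside its range is refused whole. The fingers move at their own pace and stop on an object; the grip force is fixed at half the most. Time passes only in rows, so rows that repeat a pose let the fingers close. It gives the time, the measured TCP pose, the force, the opening and the grip force at its end, in the units of the state.
- read_state(): the state, without advancing time (a new reading comes with each control period).
- get_image(name): name is "side" or "top" or "wrist"; returns (picture, depth): 480x640x3 uint8, red, green, blue; 480x640 float32, mm along the optical axis (not along the pixel's ray), 0 where there is no reading.
- camera_params(name): a dict with "camera_matrix" (3x3 intrinsics, pixels), "k1" (the pictures are not rectified: a ray, as slopes to the right and down, at radius r is drawn at 1 + k1 r^2 times it, then the intrinsics apply), "extrinsics" (4x4, takes a point from camera to world coordinates). Camera axes: x right, y down, z forward; pixel columns grow to the right and rows downward; lengths in mm; the calibration is good to about 2 mm. A picture is of the moment at which its call begins: read the wrist's pose just before it. camera_params takes no time and is no camera call; for the wrist camera it gives the pose at the moment of the call.
- finish_job(): hands the job in; it is judged then, once.
The state is a dict: "clock": time; "qpos": joint angles; "qd": joint speeds; "tau": joint torques, N m; "eef_pos": TCP position; "tool_rot": TCP orientation; "force": force on the tool from outside, world axes, zero at the start; "torque": the same for the moment, N m; "width": finger opening in mm; "gripper_force": force on a finger pad.
Only numpy, scipy, OpenCV 4.12 (cv2) and the standard library are available. Lean on these libraries where they do the work, as an engineer would, in place of code of your own. Each camera call takes 0.05 s, during which the arm holds its last target. There are 200 camera calls.

## Task

Restock the bootmaker's gluing bench. First lift the empty red tin off the front of the roller lane and stand it upright in the grey tray, so that the opened tin behind it runs down to the stop; then set every fresh black-capped tin on the rollers behind it, standing squarely with its length along the lane, so that they run down and queue up against one another with no gaps. Also stand every new white-capped dye bottle upright on the floor of a free cell of the caddy, one to a cell; leave the older bottles and the other things on the bench where they are.

Things in the scene. Friction and masses are not known exactly. Their poses are not given: they have to be found in the camera images.
- lane: Fixed gravity roller lane, 385 mm long, 80 wide, on blue legs near the back of the bench. Origin on the bench under its middle; y points level along the lane to the low end (the stop). A tin let go squarely on the rollers runs down by itself at about 0.1 m/s until it meets the stop or the tin below. A tin at the stop has its origin at deck x = 38 mm, queued ones follow every 76.
- deck: Sloped deck: 13 rollers (20 mm diameter, every 28) between rails, falling 6 deg to a red stop plate. Origin: inner face of the stop plate, mid-width, level with the roller tops, 55 above the bench. x points up the slope, y across, z square to the rollers. Rollers from x = 6 to 362; clear width between rails 68; rails stand 20, stop plate and the end plate at x = 378 stand 32 above the roller tops.
- empty_tin: Empty cement tin: RED squat rectangular tin with straight sides, 76 mm long (its x) by 56 wide (its y) by 64 high; origin at the centre of its underside, z up; no cap, only a low open mouth on the top. About 0.09 kg. Starts on the rollers against the stop, its length along the lane.
- open_tin: Opened, part-used cement tin: green squat rectangular tin with straight sides, 76 mm long (its x) by 56 wide (its y) by 64 high; origin at the centre of its underside, z up; a YELLOW screw cap (26 diameter, 12 high) on the top, off centre. About 0.2 kg. Starts on the rollers right behind the empty tin; it runs down to the stop by itself once that is gone.
- fresh_tin1: Fresh cement tin, may be absent (two or three come): green squat rectangular tin with straight sides, 76 mm long (its x) by 56 wide (its y) by 64 high; origin at the centre of its underside, z up; a BLACK screw cap (26 diameter, 12 high) on the top, 20 from the centre along x. About 0.26 kg. Starts standing on the bench in front of the lane.
- fresh_tin2: Fresh cement tin, may be absent (two or three come): green squat rectangular tin with straight sides, 76 mm long (its x) by 56 wide (its y) by 64 high; origin at the centre of its underside, z up; a BLACK screw cap (26 diameter, 12 high) on the top, 20 from the centre along x. About 0.26 kg. Starts standing on the bench in front of the lane.
- fresh_tin3: Fresh cement tin, may be absent (two or three come): green squat rectangular tin with straight sides, 76 mm long (its x) by 56 wide (its y) by 64 high; origin at the centre of its underside, z up; a BLACK screw cap (26 diameter, 12 high) on the top, 20 from the centre along x. About 0.26 kg. Starts standing on the bench in front of the lane.
- dye1: New dye bottle, may be absent (three or four come): round amber bottle, 48 mm diameter, shoulder from 60 to 74 high, with a WHITE cap 30 in diameter from 83 to 109 above its underside. Origin at the centre of its underside, z up. About 0.15 kg. Starts standing on the bench, to the left of the tins.
- dye2: New dye bottle, may be absent (three or four come): round amber bottle, 48 mm diameter, shoulder from 60 to 74 high, with a WHITE cap 30 in diameter from 83 to 109 above its underside. Origin at the centre of its underside, z up. About 0.15 kg. Starts standing on the bench, to the left of the tins.
- dye3: New dye bottle, may be absent (three or four come): round amber bottle, 48 mm diameter, shoulder from 60 to 74 high, with a WHITE cap 30 in diameter from 83 to 109 above its underside. Origin at the centre of its underside, z up. About 0.15 kg. Starts standing on the bench, to the left of the tins.
- dye4: New dye bottle, may be absent (three or four come): round amber bottle, 48 mm diameter, shoulder from 60 to 74 high, with a WHITE cap 30 in diameter from 83 to 109 above its underside. Origin at the centre of its underside, z up. About 0.15 kg. Starts standing on the bench, to the left of the tins.
- caddy: Fixed open plywood caddy 190 mm (x) by 128 (y) by 52 high, with six square cells 58 wide, their centres at x = -62, 0 or +62 and y = -31 or +31. Origin at the centre of its underside, z up; floor and walls 4 thick, dividers 45 high. One or two of the cells already hold an older bottle.
- old_dye1: Older dye bottle, may be absent: same size as the new ones but green glass, yellow label and BLACK cap. If present it stands in the caddy's cell at x = 0, y = 31 mm and is left there. Origin at the centre of its underside.
- old_dye2: Older dye bottle, may be absent: same size as the new ones but green glass, yellow label and BLACK cap. If present it stands in the caddy's cell at x = 62, y = -31 mm and is left there. Origin at the centre of its underside.
- old_dye3: Older dye bottle, may be absent: same size as the new ones but green glass, yellow label and BLACK cap. If present it stands in the caddy's cell at x = -62, y = 31 mm and is left there. Origin at the centre of its underside.
- tray: Fixed shallow grey tray for empties, 130 mm (x) by 110 (y), rim 22 high, floor and walls 4 thick. Origin at the centre of its underside.
- hammer: Hammer, 260 mm long, lying to the right of the caddy; leave alone. Origin mid-length on the underside.
- awl: Awl with a wooden handle, 140 mm long, lying near the caddy; leave alone. Origin mid-length on the underside.
- wax_tin: Small round wax tin, 52 mm diameter, 22 high, brass lid; leave alone. Origin at the centre of its underside.
- insoles: Stack of stiff insole blanks, 260 by 68 by 29 mm high, behind the lane; leave alone. Origin at the centre of its underside.
- shoe_last: Wooden shoe last, 240 mm long, 115 high, behind the lane; leave alone. Origin at the centre of its underside.

How it is judged:
By the outcome, as a careful person would: the job done as asked, in the order asked, and still so for the second after the job is handed in, with the robot touching nothing.
Of fresh_tin1, fresh_tin2, fresh_tin3 only 2 to 3 are there at a start; the rules pass over those that are not, and their reading is None.
Of dye1, dye2, dye3, dye4 only 3 to 4 are there at a start; the rules pass over those that are not, and their reading is None.
Of old_dye1, old_dye2, old_dye3 only 1 to 2 are there at a start; the rules pass over those that are not, and their reading is None.
At some moment in a run one of fresh_tin1, fresh_tin2, fresh_tin3 may be knocked a few centimetres aside while the robot is not near it.
Once in a run the grip may slacken for a moment while it holds something.
It also fails if it takes over 210 s, if anything falls off the work surface, if the arm or the gripper's body presses on something with over 40 N, if the wrist force passes 120 N, or if a joint passes its speed limit or range.

## Working session

There is one attempt and no reset: what is moved stays moved. The work goes in short steps, Python scripts to look and compute and a tool call to move; the robot and the scene stay as the last step left them, time stands still between calls to the robot, and variables do not carry over. Pictures are saved under pics/ and viewed, at most 14 in all, crops included, and the job is handed in when it is done.

Besides the shell and the picture viewer there is one more tool, called after ">>>" in YAML: its name, and indented under it one key for each argument. arm_command: Moves the arm, as the interface text tells. Its arguments: {"type":"object","properties":{"deltas":{"type":"array"}},"required":["deltas"]}

```bash
ls; mkdir -p pics
python3 - <<'E'
from cell import *
import cv2,numpy as np
for n in("top","side"):
    im,d=get_image(n); cv2.imwrite(f"pics/{n}0.png",im[...,::-1]); np.save(f"{n}0.npy",d)
    p=camera_params(n); print(n,p)
print(read_state())
E
```

```text
pics
top {'camera_matrix': array([[593.90827721,   0.        , 323.38781655],
       [  0.        , 593.90827721, 240.90699469],
       [  0.        ,   0.        ,   1.        ]]), 'k1': -0.06790837382925084, 'extrinsics': array([[ 2.20470376e-02, -9.86968785e-01,  1.59394310e-01,
         3.43627780e+02],
       [-9.99663101e-01, -2.39473003e-02, -1.00105703e-02,
        -5.20802208e+01],
       [ 1.36971838e-02, -1.59119907e-01, -9.87164243e-01,
         1.36308969e+03],
       [ 0.00000000e+00,  0.00000000e+00,  0.00000000e+00,
         1.00000000e+00]])}
side {'camera_matrix': array([[610.13039186,   0.        , 318.505632  ],
       [  0.        , 610.13039186, 248.09076697],
       [  0.        ,   0.        ,   1.        ]]), 'k1': -0.19462902439734964, 'extrinsics': array([[ 9.49887602e-01, -1.90523283e-01,  2.47819332e-01,
         2.27337685e+02],
       [-3.12502973e-01, -5.59905175e-01,  7.67364377e-01,
        -1.09630462e+03],
       [-7.44545435e-03, -8.06354186e-01, -5.91386077e-01,
         8.77207936e+02],
       [ 0.00000000e+00,  0.00000000e+00,  0.00000000e+00,
         1.00000000e+00]])}
{'clock': 0.1, 'qpos': array([ 1.21522894,  0.62926602,  0.03845425,  1.51826141, -0.02696884,
        0.99630887, -0.02001965]), 'qd': array([-0.00029694, -0.00254736, -0.00025863, -0.00308032, -0.00101538,
       -0.00084053,  0.00089599]), 'tau': array([ 2.61862420e-03, -5.64527965e+01,  1.23024691e+00, -1.93971705e+01,
        1.11840913e-02,  5.43256203e-03,  1.82433644e-05]), 'eef_pos': array([ 185.57901384, -622.35975113,  230.4753144 ]), 'tool_rot': array([-3.13986791e+00,  4.97770911e-05,  2.89757197e-01]), 'force': array([-0.146759  , -0.43446967, -1.14730216]), 'torque': array([-0.03150828, -0.06013174,  0.01409868]), 'gripper_force': 0.0, 'width': 85.47849855155701}
```

View pics/top0.png

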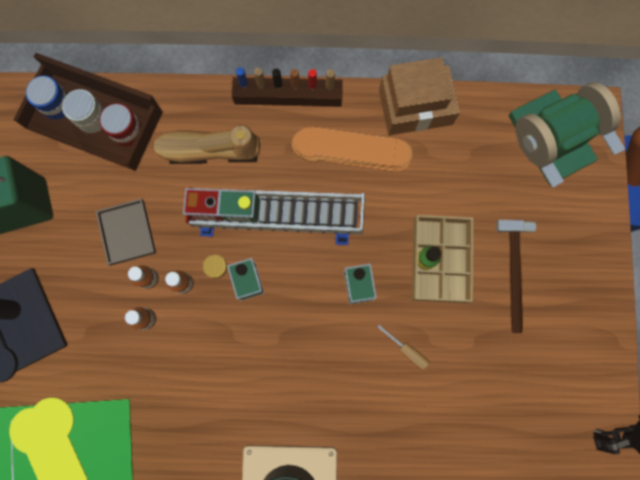

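View pics/side0.png

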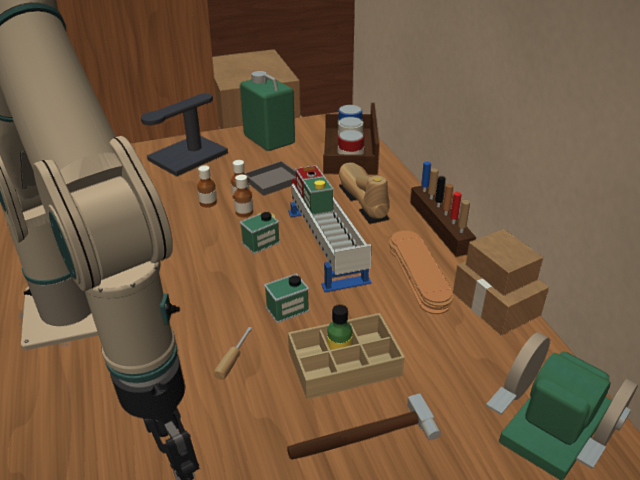

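The top view shows the red empty tin (201,203) and the open tin (240,203) at the left, low end of the lane. There are two fresh tins (244,278) and (361,283), and three new dye bottles (135,274), (175,280), (132,317). One old bottle is in the caddy (430,257). I'll measure them with the depth cloud.

```bash
cat > h.py <<'E'
from cell import *
import cv2,numpy as np
def cloud(n,d,p=None):
    p=p or camera_params(n);K=p["camera_matrix"]
    v,u=np.mgrid[:480,:640].astype(np.float32)
    n_=cv2.undistortPoints(np.stack([u.ravel(),v.ravel()],1)[:,None].astype(np.float64),K,np.array([p["k1"],0,0,0])).reshape(480,640,2)
    c=np.stack([n_[...,0]*d,n_[...,1]*d,d],-1)
    E=p["extrinsics"]; w=c@E[:3,:3].T+E[:3,3]
    w[d<=0]=np.nan
    return w
def rect(w,box,z0,z1,extra=None):
    u0,v0,u1,v1=box; q=w[v0:v1,u0:u1].reshape(-1,3)
    m=(q[:,2]>z0)&(q[:,2]<z1)
    if extra is not None: m&=extra[v0:v1,u0:u1].ravel()
    q=q[m]; (c,s,a)=cv2.minAreaRect(q[:,:2].astype(np.float32))
    return len(q),np.round(np.array(c),1),np.round(s,1),round(a,1),'mean',np.round(q.mean(0),1)
E
python3 - <<'E'
from h import *
d=np.load("top0.npy"); w=cloud("top",d)
for n,b,z0,z1 in[("tinA",(220,250,275,305),55,70),("capA",(220,250,275,305),71,85),("tinB",(335,255,390,310),55,70),("capB",(335,255,390,310),71,85),
 ("red",(180,185,219,219),110,140),("open",(218,185,262,219),110,140),("ocap",(230,190,262,215),130,150),
 ("d1",(120,255,158,292),100,118),("d2",(162,265,195,295),100,118),("d3",(118,300,158,332),100,118),
 ("d1s",(120,255,158,292),40,72),("old",(410,240,450,270),100,125),("caddy",(405,205,485,310),40,60),("trayrim",(90,190,160,270),15,30),("wax",(198,250,230,280),15,30)]:
    print(n,rect(w,b,z0,z1))
for uv in[(300,150),(300,320),(150,235),(360,320),(440,330),(125,235)]: print(uv,w[uv[1],uv[0]])
# lane: rails
for u in range(262,362,14): 
    col=w[185:240,u]; m=col[:,2]>40
    print(u,np.round(col[m][:, [0,1,2]],0)[::3].tolist())
E
```

```text
tinA (807, array([467.8, 107.2]), array([77.7, 57.9]), 19.2, 'mean', array([464.5, 106.1,  63.6]))
capA (105, array([471.7, 102.7]), array([59.2, 36.6]), 57.4, 'mean', array([485.9, 113.6,  75.7]))
tinB (795, array([ 463.6, -148.3]), array([77.6, 57.5]), 10.3, 'mean', array([ 460.6, -148.6,   63.9]))
capB (109, array([ 461.7, -150.5]), array([70.1, 24. ]), 15.5, 'mean', array([ 481.9, -145. ,   76.2]))
red (915, array([623.2, 199.4]), array([78.7, 58. ]), 89.7, 'mean', array([621.8, 199.3, 122. ]))
open (919, array([619.9, 123.1]), array([81.3, 58. ]), 89.8, 'mean', array([618.9, 123.4, 128.6]))
ocap (448, array([622.1, 110.3]), array([53. , 51.9]), 0.5, 'mean', array([620.8, 105.8, 136. ]))
d1 (167, array([466.6, 335.8]), array([27.8, 29.7]), 1.1, 'mean', array([466.7, 334.9, 107.6]))
d2 (161, array([457.9, 253.1]), array([28.3, 28.4]), 4.5, 'mean', array([457.8, 253. , 107.9]))
d3 (158, array([373.3, 334.7]), array([27.4, 27.7]), 1.7, 'mean', array([373.8, 334.1, 107.8]))
d1s (248, array([466.1, 330.9]), array([39.9, 47.6]), 78.7, 'mean', array([463.6, 325. ,  60.7]))
old (163, arr
[... 2272 characters left out ...]
 [628.0, -83.0, 67.0], [621.0, -83.0, 69.0], [614.0, -83.0, 66.0], [607.0, -83.0, 69.0], [598.0, -83.0, 81.0], [591.0, -83.0, 83.0], [583.0, -83.0, 87.0], [574.0, -83.0, 103.0], [573.0, -84.0, 67.0]]
346 [[648.0, -111.0, 117.0], [646.0, -112.0, 99.0], [643.0, -113.0, 82.0], [634.0, -113.0, 92.0], [629.0, -113.0, 85.0], [622.0, -113.0, 85.0], [616.0, -113.0, 84.0], [609.0, -114.0, 84.0], [602.0, -113.0, 87.0], [595.0, -114.0, 88.0], [587.0, -113.0, 94.0], [577.0, -113.0, 112.0], [571.0, -113.0, 107.0], [572.0, -115.0, 67.0], [565.0, -115.0, 67.0]]
360 [[651.0, -142.0, 110.0], [646.0, -142.0, 103.0], [644.0, -144.0, 81.0], [579.0, -141.0, 129.0], [574.0, -142.0, 123.0], [571.0, -143.0, 102.0]]
```

Run:
```python
import cv2
im=cv2.imread("pics/top0.png")
cv2.imwrite("pics/lane.png",cv2.resize(im[180:245,175:375],None,fx=4,fy=4,interpolation=cv2.INTER_CUBIC))
```

```text
(no output)
```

View pics/lane.png

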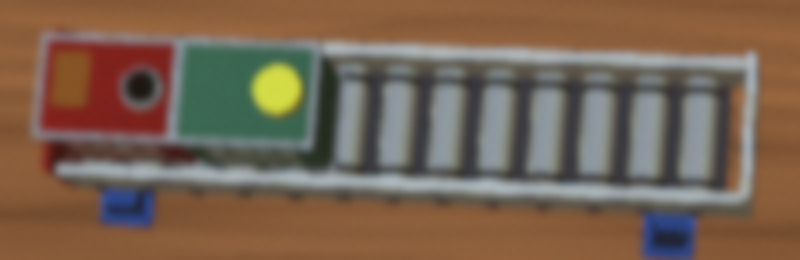

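Measurements so far:

| Item | Measurement |
|---|---|
| Red tin | about (623,197) |
| Lane direction | about 87.4° |
| Caddy | about (525,-336), yaw -1.7° |
| Old bottle | in cell (0,31) |

I'm moving above the red tin now.

>>> arm_command:
  deltas:
    - {"dx":0.437,"dy":0.82,"dz":-0.02,"yaw":70.8,"jaw":1}
    - {"dx":0.437,"dy":0.82,"dz":-0.02,"yaw":70.8,"jaw":1}
    - {"dx":0.437,"dy":0.82,"dz":-0.02,"yaw":70.8,"jaw":1}
    - {"dx":0.437,"dy":0.82,"dz":-0.02,"yaw":70.8,"jaw":1}
    - {"dx":0.437,"dy":0.82,"dz":-0.02,"yaw":70.8,"jaw":1}
    - {"dx":0.437,"dy":0.82,"dz":-0.02,"yaw":70.8,"jaw":1}
    - {"dx":0.437,"dy":0.82,"dz":-0.02,"yaw":70.8,"jaw":1}
    - {"dx":0.437,"dy":0.82,"dz":-0.02,"yaw":70.8,"jaw":1}
    - {"dx":0.437,"dy":0.82,"dz":-0.02,"yaw":70.8,"jaw":1}
    - {"dx":0.437,"dy":0.82,"dz":-0.02,"yaw":70.8,"jaw":1}
    - {"dx":0.437,"dy":0.82,"dz":-0.02,"yaw":70.8,"jaw":1}
    - {"dx":0.437,"dy":0.82,"dz":-0.02,"yaw":70.8,"jaw":1}
    - {"dx":0.437,"dy":0.82,"dz":-0.02,"yaw":70.8,"jaw":1}
    - {"dx":0.437,"dy":0.82,"dz":-0.02,"yaw":70.8,"jaw":1}
    - {"dx":0.437,"dy":0.82,"dz":-0.02,"yaw":70.8,"jaw":1}
    - {"dx":0.437,"dy":0.82,"dz":-0.02,"yaw":70.8,"jaw":1}
    - {"dx":0.437,"dy":0.82,"dz":-0.02,"yaw":70.8,"jaw":1}
    - {"dx":0.437,"dy":0.82,"dz":-0.02,"yaw":70.8,"jaw":1}
    - {"dx":0.437,"dy":0.82,"dz":-0.02,"yaw":70.8,"jaw":1}
    - {"dx":0.437,"dy":0.82,"dz":-0.02,"yaw":70.8,"jaw":1}

```text
clock: 2.1
eef_pos: [622.9, 203.5, 210.4]
tool_rot: [-3.141, -0.004, 1.532]
force: [0.5, 0.2, 0.7]
width: 85.5
gripper_force: 0.0
```

Run:
```python
from h import *
w=cloud("top",np.load("top0.npy"))
m=np.zeros((480,640),bool); m[190:270,90:160]=1
print(rect(w,(90,190,160,270),15,30,(w[...,1]>325)&(w[...,0]>480)))
s=read_state();print(s["qpos"])
im,d=get_image("wrist"); p=camera_params("wrist"); cv2.imwrite("pics/w1.png",im[...,::-1]); W=cloud("wrist",d,p)
print(rect(W,(0,0,640,480),112,134,(abs(W[...,0]-622)<40)&(abs(W[...,1]-200)<42)&(im[...,0]>1.5*im[...,1])))
```

```text
(466, array([556.4, 388.7]), array([164.6, 112.7]), 17.2, 'mean', array([571.5, 395.1,  20.5]))
[-0.16387967  0.67414243 -0.333142    1.51809719  0.24212975  0.9887515
 -0.60145193]
(8924, array([623.8, 197. ]), array([70.6, 51.5]), 87.6, 'mean', array([624. , 200.9, 123.1]))
```

View pics/w1.png

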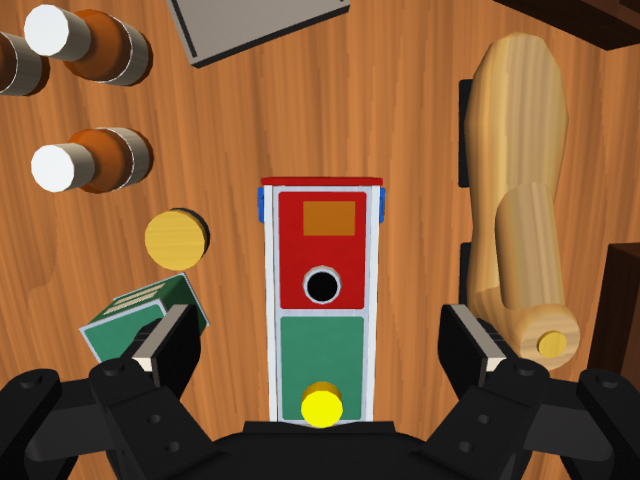

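The wrist view shows the gripper square over the red tin, which is centred near x=624. The fingers straddle the lane and clear the shoe last. Descending to grip it.

>>> arm_command:
  deltas:
    - {"dx":0.001,"dy":0.001,"dz":-0.05,"yaw":0,"jaw":1}
    - {"dx":0.001,"dy":0.001,"dz":-0.1,"yaw":0,"jaw":1}
    - {"dx":0.001,"dy":0.001,"dz":-0.125,"yaw":0,"jaw":1}
    - {"dx":0.001,"dy":0.001,"dz":-0.125,"yaw":0,"jaw":1}
    - {"dx":0.001,"dy":0.001,"dz":-0.125,"yaw":0,"jaw":1}
    - {"dx":0.001,"dy":0.001,"dz":-0.125,"yaw":0,"jaw":0.4}
    - {"dx":0.001,"dy":0.001,"dz":-0.125,"yaw":0,"jaw":0.4}
    - {"dx":0.001,"dy":0.001,"dz":-0.125,"yaw":0,"jaw":0.4}
    - {"dx":0.001,"dy":0.001,"dz":-0.125,"yaw":0,"jaw":0.4}
    - {"dx":0.001,"dy":0.001,"dz":-0.125,"yaw":0,"jaw":0.4}
    - {"dx":0.001,"dy":0.001,"dz":-0.125,"yaw":0,"jaw":0.4}
    - {"dx":0.001,"dy":0.001,"dz":-0.125,"yaw":0,"jaw":0.4}

```text
clock: 3.35
eef_pos: [625.2, 198.2, 88.7]
tool_rot: [3.138, -0.001, 1.525]
force: [0.0, -1.2, 6.3]
width: 55.0
gripper_force: 63.4
```

>>> arm_command:
  deltas:
    - {"dy":0.003,"dz":0.03,"jaw":0.4}
    - {"dy":0.007,"dz":0.07,"jaw":0.4}
    - {"dy":0.012,"dz":0.11,"jaw":0.4}
    - {"dy":0.015,"dz":0.13,"jaw":0.4}
    - {"dy":0.015,"dz":0.13,"jaw":0.4}
    - {"dy":0.015,"dz":0.13,"jaw":0.4}

```text
invalid input at $.deltas[0]: expected keys dx, dy, dz, yaw, jaw
```

Run:
```python
from h import *
p=camera_params("top")
c=np.array([[98,210],[144,201],[155,254],[110,264]],float)
n=cv2.undistortPoints(c[:,None],p["camera_matrix"],np.array([p["k1"],0,0,0])).reshape(-1,2)
E=p["extrinsics"];r=np.c_[n,np.ones(4)]@E[:3,:3].T;o=E[:3,3]
P=o+r*((22-o[2])/r[:,2:]);print(P.round(1),P.mean(0),cv2.minAreaRect(P[:,:2].astype(np.float32)))
w=cloud("top",np.load("top0.npy"))
q=w[195:270,90:160].reshape(-1,3);q=q[(q[:,2]>17)&(q[:,2]<25)]
print(len(q)); print(np.round(q[q[:,0].argsort()][::25],0).tolist())
```

```text
[[620.1 458.3  22. ]
 [643.8 352.1  22. ]
 [520.6 318.   22. ]
 [495.  420.1  22. ]] [569.84169248 387.13768631  22.        ] ((570.3124389648438, 388.16595458984375), (133.33303833007812, 108.65533447265625), 15.487313270568848)
368
[[486.0, 320.0, 24.0], [504.0, 429.0, 19.0], [512.0, 387.0, 22.0], [520.0, 347.0, 24.0], [527.0, 330.0, 21.0], [539.0, 326.0, 23.0], [552.0, 441.0, 22.0], [566.0, 445.0, 21.0], [581.0, 449.0, 18.0], [595.0, 344.0, 20.0], [611.0, 460.0, 21.0], [621.0, 452.0, 20.0], [627.0, 420.0, 25.0], [634.0, 356.0, 22.0], [642.0, 362.0, 19.0]]
```

>>> arm_command:
  deltas:
    - {"dx":0,"dy":0.003,"dz":0.03,"yaw":0,"jaw":0.4}
    - {"dx":0,"dy":0.007,"dz":0.07,"yaw":0,"jaw":0.4}
    - {"dx":0,"dy":0.012,"dz":0.11,"yaw":0,"jaw":0.4}
    - {"dx":0,"dy":0.015,"dz":0.13,"yaw":0,"jaw":0.4}
    - {"dx":-0.027,"dy":0.06,"dz":0.12,"yaw":6,"jaw":0.4}
    - {"dx":-0.05,"dy":0.1,"dz":0.1,"yaw":12,"jaw":0.4}
    - {"dx":-0.054,"dy":0.145,"dz":0.07,"yaw":17.6,"jaw":0.4}
    - {"dx":-0.054,"dy":0.188,"dz":0.05,"yaw":17.6,"jaw":0.4}
    - {"dx":-0.054,"dy":0.188,"dz":0.0,"yaw":17.6,"jaw":0.4}
    - {"dx":-0.054,"dy":0.188,"dz":-0.02,"yaw":17.6,"jaw":0.4}
    - {"dx":-0.054,"dy":0.188,"dz":-0.02,"yaw":17.6,"jaw":0.4}

```text
clock: 4.45
eef_pos: [567.2, 384.4, 62.7]
tool_rot: [-3.135, 0.003, 1.834]
force: [-0.5, -0.2, -0.3]
width: 55.2
gripper_force: 63.9
```

Run:
```python
from h import *
im,d=get_image("side"); cv2.imwrite("pics/s1.png",cv2.resize(im[100:350,150:450,::-1],None,fx=2,fy=2))
im,d=get_image("top"); cv2.imwrite("pics/t1.png",im[...,::-1]);np.save("t1.npy",d)
```

```text
(no output)
```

View pics/s1.png

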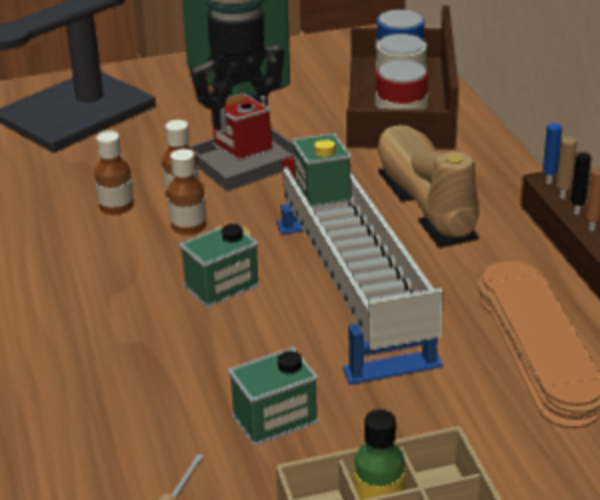

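The side view shows the red tin held over the tray at crop (243,125). The opened yellow-capped tin has run down to the stop. Lowering the red tin gently.

>>> arm_command:
  deltas:
    - {"dx":0,"dy":0.002,"dz":-0.01,"yaw":0,"jaw":0.4}
    - {"dx":0,"dy":0.002,"dz":-0.02,"yaw":0,"jaw":0.4}
    - {"dx":0,"dy":0.002,"dz":-0.024,"yaw":0,"jaw":0.4}
    - {"dx":0,"dy":0.002,"dz":-0.026,"yaw":0,"jaw":0.4}
    - {"dx":0,"dy":0.002,"dz":-0.026,"yaw":0,"jaw":0.4}

```text
clock: 5.05
eef_pos: [569.7, 387.9, 40.1]
tool_rot: [-3.141, 0.0, 1.832]
force: [0.2, -0.6, -0.9]
width: 55.4
gripper_force: 43.9
```

>>> arm_command:
  deltas:
    - {"dx":0,"dy":0,"dz":-0.003,"yaw":0,"jaw":0.4}
    - {"dx":0,"dy":0,"dz":-0.005,"yaw":0,"jaw":0.4}
    - {"dx":0,"dy":0,"dz":-0.005,"yaw":0,"jaw":0.4}

```text
clock: 5.35
eef_pos: [570.3, 388.3, 37.6]
tool_rot: [3.14, -0.0, 1.832]
force: [-1.6, -3.1, 11.2]
width: 55.2
gripper_force: 68.0
```

Contact with the tray floor. Releasing and retreating up.

>>> arm_command:
  deltas:
    - {"dx":0,"dy":0,"dz":0,"yaw":0,"jaw":0.75}
    - {"dx":0,"dy":0,"dz":0,"yaw":0,"jaw":0.85}
    - {"dx":0,"dy":0,"dz":0,"yaw":0,"jaw":1}
    - {"dx":0,"dy":0,"dz":0.0,"yaw":0,"jaw":1}
    - {"dx":0,"dy":0,"dz":0.0,"yaw":0,"jaw":1}
    - {"dx":0,"dy":0,"dz":0.03,"yaw":0,"jaw":1}
    - {"dx":0,"dy":0,"dz":0.08,"yaw":0,"jaw":1}
    - {"dx":0,"dy":0,"dz":0.13,"yaw":0,"jaw":1}
    - {"dx":0,"dy":0,"dz":0.16,"yaw":0,"jaw":1}
    - {"dx":-0.05,"dy":-0.12,"dz":0.16,"yaw":-40,"jaw":1}
    - {"dx":-0.1,"dy":-0.28,"dz":0.16,"yaw":-86,"jaw":1}
    - {"dx":-0.1,"dy":-0.28,"dz":0.16,"yaw":-86,"jaw":1}
    - {"dx":-0.1,"dy":-0.28,"dz":0.16,"yaw":-86,"jaw":1}
    - {"dx":-0.1,"dy":-0.28,"dz":0.16,"yaw":-86,"jaw":1}
    - {"dx":-0.1,"dy":-0.28,"dz":0.16,"yaw":-86,"jaw":1}
    - {"dx":-0.1,"dy":-0.28,"dz":0.16,"yaw":-86,"jaw":1}
    - {"dx":-0.1,"dy":-0.28,"dz":0.16,"yaw":-86,"jaw":1}
    - {"dx":-0.1,"dy":-0.28,"dz":0.16,"yaw":-86,"jaw":1}

```text
clock: 7.15
eef_pos: [469.9, 107.7, 195.6]
tool_rot: [3.142, -0.001, 0.475]
force: [-1.0, -0.2, -0.4]
width: 85.6
gripper_force: 0.0
```

```bash
cat >> h.py <<'E'
def tin_wrist(c,name):
    im,d=get_image("wrist");p=camera_params("wrist");cv2.imwrite(name,im[...,::-1]);W=cloud("wrist",d,p)
    m=(abs(W[...,0]-c[0])<60)&(abs(W[...,1]-c[1])<60)
    print("wrist",rect(W,(0,0,640,480),56,70,m)); return W
E
python3 - <<'E'
from h import *
tin_wrist((467,107),"pics/w2.png")
im,d=get_image("top"); cv2.imwrite("pics/t2.png",im[...,::-1]);w=cloud("top",d)
print(rect(w,(335,240,400,320),55,70))
print("red",rect(w,(90,190,165,270),55,80)); print("open",rect(w,(176,180,222,225),105,140))
E
```

```text
wrist (7603, array([468.2, 110.3]), array([77.7, 57.6]), 18.4, 'mean', array([467. , 110.1,  64.5]))
(800, array([ 463.7, -148.4]), array([77.8, 57.4]), 10.4, 'mean', array([ 460.7, -148.6,   63.7]))
red (925, array([534.3, 371.4]), array([131.8,  77.9]), 16.9, 'mean', array([565.8, 378.4,  66.7]))
open (832, array([623. , 198.9]), array([80.2, 57.6]), 88.7, 'mean', array([625.1, 201. , 122.7]))
```

View pics/w2.png

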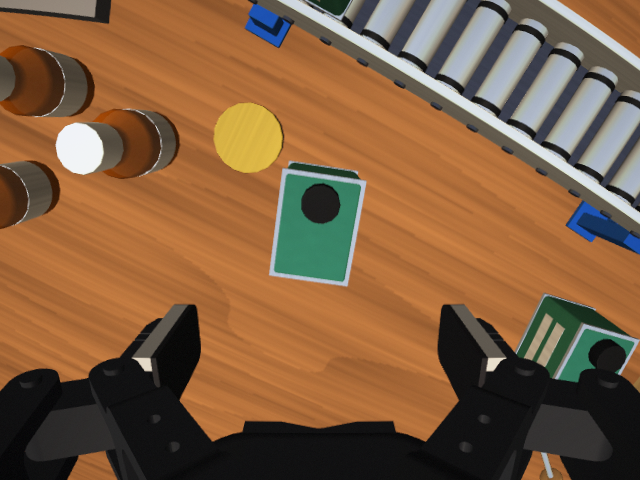

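The wrist view shows tin A at px (318,225), upright, with nothing beside it that the fingers would hit. The opened tin is at the stop. Descending on A.

>>> arm_command:
  deltas:
    - {"dx":-0.002,"dy":0.001,"dz":-0.03,"yaw":-0.3,"jaw":1}
    - {"dx":-0.002,"dy":0.001,"dz":-0.08,"yaw":-0.3,"jaw":1}
    - {"dx":-0.002,"dy":0.001,"dz":-0.13,"yaw":-0.3,"jaw":1}
    - {"dx":-0.002,"dy":0.001,"dz":-0.17,"yaw":-0.3,"jaw":1}
    - {"dx":-0.002,"dy":0.001,"dz":-0.17,"yaw":-0.3,"jaw":1}
    - {"dx":-0.002,"dy":0.001,"dz":-0.17,"yaw":-0.3,"jaw":1}
    - {"dx":-0.002,"dy":0.001,"dz":-0.17,"yaw":-0.3,"jaw":0.4}
    - {"dx":-0.002,"dy":0.001,"dz":-0.17,"yaw":-0.3,"jaw":0.4}
    - {"dx":-0.002,"dy":0.001,"dz":-0.17,"yaw":-0.3,"jaw":0.4}
    - {"dx":-0.002,"dy":0.001,"dz":-0.17,"yaw":-0.3,"jaw":0.4}
    - {"dx":-0.002,"dy":0.001,"dz":-0.17,"yaw":-0.3,"jaw":0.4}
    - {"dx":-0.002,"dy":0.001,"dz":-0.17,"yaw":-0.3,"jaw":0.4}
    - {"dx":-0.002,"dy":0.001,"dz":-0.17,"yaw":-0.3,"jaw":0.4}

```text
clock: 8.55
eef_pos: [469.7, 109.5, 28.3]
tool_rot: [3.14, -0.005, 0.477]
force: [-2.3, -0.9, 11.2]
width: 58.2
gripper_force: 59.4
```

The turn was cut short: tool yaw is 27° where 19° was wanted, so the grip is skewed. I'll reopen, rise and remeasure.

>>> arm_command:
  deltas:
    - {"dx":0,"dy":0,"dz":0,"yaw":0,"jaw":1}
    - {"dx":0,"dy":0,"dz":0,"yaw":0,"jaw":1}
    - {"dx":0,"dy":0,"dz":0,"yaw":0,"jaw":1}
    - {"dx":0,"dy":0,"dz":0,"yaw":0,"jaw":1}
    - {"dx":0,"dy":0,"dz":0.05,"yaw":0,"jaw":1}
    - {"dx":0,"dy":0,"dz":0.1,"yaw":0,"jaw":1}
    - {"dx":0,"dy":0,"dz":0.15,"yaw":0,"jaw":1}
    - {"dx":0,"dy":0,"dz":0.15,"yaw":0,"jaw":1}

```text
clock: 9.35
eef_pos: [471.7, 110.2, 180.9]
tool_rot: [3.139, -0.012, 0.477]
force: [1.3, 0.1, 0.1]
width: 85.4
gripper_force: 0.0
```

Run:
```python
from h import *
print(read_state()["eef_pos"],read_state()["tool_rot"])
tin_wrist((467,107),"pics/w3.png")
im,d=get_image("top");w=cloud("top",d)
print(rect(w,(335,240,400,320),55,70))
```

```text
[471.70136612 110.17733759 180.93508183] [ 3.13920332 -0.01159691  0.4772532 ]
wrist (8398, array([465.9, 109.4]), array([77.8, 57.5]), 18.7, 'mean', array([465.1, 109.4,  62. ]))
(803, array([ 463.8, -148.4]), array([78. , 57.7]), 10.3, 'mean', array([ 460.5, -148.7,   63.7]))
```

>>> arm_command:
  deltas:
    - {"dx":-0.002,"dy":0,"dz":-0.01,"yaw":-8.5,"jaw":1}
    - {"dx":-0.002,"dy":0,"dz":-0.06,"yaw":-8.5,"jaw":1}
    - {"dx":-0.002,"dy":0,"dz":-0.11,"yaw":-8.5,"jaw":1}
    - {"dx":-0.002,"dy":0,"dz":-0.15,"yaw":-8.5,"jaw":1}
    - {"dx":-0.002,"dy":0,"dz":-0.15,"yaw":-8.5,"jaw":1}
    - {"dx":-0.002,"dy":0,"dz":-0.15,"yaw":-8.5,"jaw":1}
    - {"dx":-0.002,"dy":0,"dz":-0.15,"yaw":-8.5,"jaw":0.4}
    - {"dx":-0.002,"dy":0,"dz":-0.15,"yaw":-8.5,"jaw":0.4}
    - {"dx":-0.002,"dy":0,"dz":-0.15,"yaw":-8.5,"jaw":0.4}
    - {"dx":-0.002,"dy":0,"dz":-0.15,"yaw":-8.5,"jaw":0.4}
    - {"dx":-0.002,"dy":0,"dz":-0.15,"yaw":-8.5,"jaw":0.4}
    - {"dx":-0.002,"dy":0,"dz":-0.15,"yaw":-8.5,"jaw":0.4}
    - {"dx":-0.002,"dy":0,"dz":-0.15,"yaw":-8.5,"jaw":0.4}

```text
clock: 10.75
eef_pos: [467.3, 109.4, 27.7]
tool_rot: [3.141, -0.004, 0.329]
force: [-0.7, 0.1, 6.6]
width: 55.2
gripper_force: 64.5
```

Clean grip at 55.2 mm. Lifting, turning square with the lane, and hovering over it.

>>> arm_command:
  deltas:
    - {"dx":0,"dy":0,"dz":0.04,"yaw":0,"jaw":0.4}
    - {"dx":0,"dy":0,"dz":0.08,"yaw":8.5,"jaw":0.4}
    - {"dx":0,"dy":0,"dz":0.12,"yaw":17,"jaw":0.4}
    - {"dx":0.0,"dy":0,"dz":0.13,"yaw":25.5,"jaw":0.4}
    - {"dx":0.03,"dy":-0.005,"dz":0.13,"yaw":34,"jaw":0.4}
    - {"dx":0.06,"dy":-0.01,"dz":0.13,"yaw":42.5,"jaw":0.4}
    - {"dx":0.09,"dy":-0.014,"dz":0.13,"yaw":51,"jaw":0.4}
    - {"dx":0.12,"dy":-0.018,"dz":0.13,"yaw":59.5,"jaw":0.4}
    - {"dx":0.14,"dy":-0.018,"dz":0.13,"yaw":68,"jaw":0.4}
    - {"dx":0.151,"dy":-0.018,"dz":0.13,"yaw":68.5,"jaw":0.4}
    - {"dx":0.151,"dy":-0.018,"dz":0.13,"yaw":68.5,"jaw":0.4}
    - {"dx":0.151,"dy":-0.018,"dz":0.12,"yaw":68.5,"jaw":0.4}
    - {"dx":0.151,"dy":-0.018,"dz":0.12,"yaw":68.5,"jaw":0.4}

```text
clock: 12.05
eef_pos: [614.5, 90.7, 144.3]
tool_rot: [-3.138, 0.001, 1.525]
force: [-0.6, -0.5, -3.3]
width: 55.3
gripper_force: 65.9
```

Run:
```python
from h import *
print(read_state()["eef_pos"],read_state()["tool_rot"])
im,d=get_image("wrist");p=camera_params("wrist");W=cloud("wrist",d,p);cv2.imwrite("pics/w4.png",im[...,::-1])
# rails ahead of the tin
for y in (135,150,165,180):
    pass
im,d=get_image("side"); cv2.imwrite("pics/s2.png",cv2.resize(im[130:330,200:440,::-1],None,fx=2.5,fy=2.5))
```

```text
[614.53388816  90.69512083 144.27911667] [-3.13844293e+00  1.49025634e-03  1.52492774e+00]
```

View pics/w4.png

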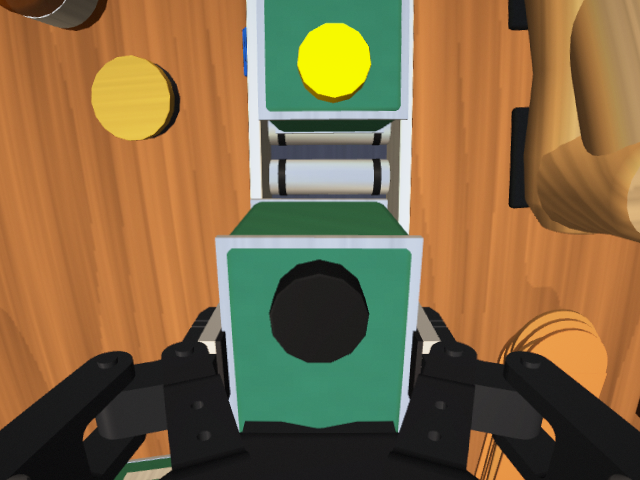

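The wrist view shows the tin aligned with the lane at px (319,330). The lane centre is at column 330, so about +5 mm in x, most of which the settling will cover. Lowering.

>>> arm_command:
  deltas:
    - {"dx":0.001,"dy":0,"dz":-0.01,"yaw":0,"jaw":0.4}
    - {"dx":0.001,"dy":0,"dz":-0.025,"yaw":0,"jaw":0.4}
    - {"dx":0.001,"dy":0,"dz":-0.035,"yaw":0,"jaw":0.4}
    - {"dx":0.001,"dy":0,"dz":-0.042,"yaw":0,"jaw":0.4}
    - {"dx":0.001,"dy":0,"dz":-0.042,"yaw":0,"jaw":0.4}
    - {"dx":0.001,"dy":0,"dz":-0.042,"yaw":0,"jaw":0.4}

```text
clock: 12.75
eef_pos: [617.8, 91.2, 103.1]
tool_rot: [-3.141, -0.0, 1.525]
force: [0.6, 0.5, -2.8]
width: 55.1
gripper_force: 65.9
```

Just above the rollers. Lowering until contact, 1 mm at a time.

>>> arm_command:
  deltas:
    - {"dx":0.001,"dy":0,"dz":-0.001,"yaw":0,"jaw":0.4}
    - {"dx":0.001,"dy":0,"dz":-0.002,"yaw":0,"jaw":0.4}
    - {"dx":0.001,"dy":0,"dz":-0.003,"yaw":0,"jaw":0.4}
    - {"dx":0.001,"dy":0,"dz":-0.003,"yaw":0,"jaw":0.4}

```text
clock: 13.15
eef_pos: [618.8, 91.0, 100.4]
tool_rot: [3.142, 0.0, 1.525]
force: [-0.5, -0.2, -2.4]
width: 55.1
gripper_force: 65.9
```

>>> arm_command:
  deltas:
    - {"dx":0,"dy":0,"dz":-0.001,"yaw":0,"jaw":0.4}
    - {"dx":0,"dy":0,"dz":-0.002,"yaw":0,"jaw":0.4}
    - {"dx":0,"dy":0,"dz":-0.003,"yaw":0,"jaw":0.4}
    - {"dx":0,"dy":0,"dz":-0.003,"yaw":0,"jaw":0.4}

```text
clock: 13.55
eef_pos: [619.0, 91.9, 98.9]
tool_rot: [3.141, -0.001, 1.525]
force: [-2.2, 1.1, 8.0]
width: 55.2
gripper_force: 67.4
```

>>> arm_command:
  deltas:
    - {"dx":0,"dy":0,"dz":0.001,"yaw":0,"jaw":0.8}
    - {"dx":0,"dy":0,"dz":0.001,"yaw":0,"jaw":1}
    - {"dx":0,"dy":0,"dz":0.001,"yaw":0,"jaw":1}
    - {"dx":0,"dy":0,"dz":0.001,"yaw":0,"jaw":1}
    - {"dx":0,"dy":0,"dz":0.001,"yaw":0,"jaw":1}
    - {"dx":0,"dy":0,"dz":0.04,"yaw":0,"jaw":1}
    - {"dx":0,"dy":0,"dz":0.08,"yaw":0,"jaw":1}
    - {"dx":0,"dy":-0.04,"dz":0.11,"yaw":-8.5,"jaw":1}
    - {"dx":-0.04,"dy":-0.08,"dz":0.11,"yaw":-17,"jaw":1}
    - {"dx":-0.08,"dy":-0.12,"dz":0.11,"yaw":-25.5,"jaw":1}
    - {"dx":-0.12,"dy":-0.16,"dz":0.11,"yaw":-34,"jaw":1}
    - {"dx":-0.155,"dy":-0.2,"dz":0.11,"yaw":-42.5,"jaw":1}
    - {"dx":-0.155,"dy":-0.24,"dz":0.11,"yaw":-51,"jaw":1}
    - {"dx":-0.155,"dy":-0.24,"dz":0.11,"yaw":-59.5,"jaw":1}
    - {"dx":-0.155,"dy":-0.24,"dz":0.11,"yaw":-68,"jaw":1}
    - {"dx":-0.155,"dy":-0.24,"dz":0.11,"yaw":-77,"jaw":1}
    - {"dx":-0.155,"dy":-0.24,"dz":0.11,"yaw":-77,"jaw":1}
    - {"dx":-0.155,"dy":-0.24,"dz":0.11,"yaw":-77,"jaw":1}

```text
clock: 15.35
eef_pos: [463.9, -148.6, 207.3]
tool_rot: [3.141, -0.0, 0.185]
force: [-0.2, -0.4, 0.0]
width: 85.3
gripper_force: 0.0
```

Run:
```python
from h import *
print(read_state()["eef_pos"],read_state()["tool_rot"])
tin_wrist((463,-148),"pics/w5.png")
im,d=get_image("top");w=cloud("top",d)
print(rect(w,(176,180,275,230),110,145)); cv2.imwrite("pics/t3.png",cv2.resize(im[180:320,90:375,::-1],None,fx=2.5,fy=2.5))
im,d=get_image("side"); cv2.imwrite("pics/s3.png",cv2.resize(im[130:330,200:440,::-1],None,fx=2.5,fy=2.5))
```

```text
[ 463.87307926 -148.64618496  207.33626948] [ 3.14146407e+00 -5.22016448e-05  1.84547531e-01]
wrist (7106, array([ 463.6, -145.5]), array([77.3, 57.5]), 10.6, 'mean', array([ 462.6, -145.7,   64.5]))
(1921, array([621. , 160.5]), array([156.3,  58. ]), 87.9, 'mean', array([619.4, 157.7, 126.8]))
```

View pics/t3.png

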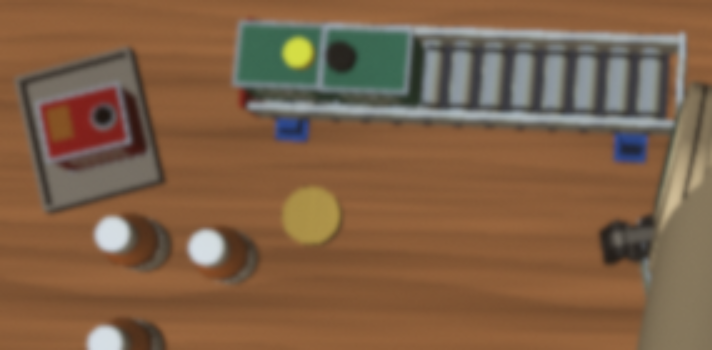

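Fresh tin A is queued flush behind the opened tin (crop 370,58), and the red tin stands in the tray (85,125). Now tin B.

>>> arm_command:
  deltas:
    - {"dx":0,"dy":0.002,"dz":-0.05,"yaw":0,"jaw":1}
    - {"dx":0,"dy":0.002,"dz":-0.1,"yaw":0,"jaw":1}
    - {"dx":0,"dy":0.002,"dz":-0.14,"yaw":0,"jaw":1}
    - {"dx":0,"dy":0.002,"dz":-0.18,"yaw":0,"jaw":1}
    - {"dx":0,"dy":0.002,"dz":-0.18,"yaw":0,"jaw":1}
    - {"dx":0,"dy":0.002,"dz":-0.18,"yaw":0,"jaw":1}
    - {"dx":0,"dy":0.002,"dz":-0.18,"yaw":0,"jaw":0.4}
    - {"dx":0,"dy":0.002,"dz":-0.18,"yaw":0,"jaw":0.4}
    - {"dx":0,"dy":0.002,"dz":-0.18,"yaw":0,"jaw":0.4}
    - {"dx":0,"dy":0.002,"dz":-0.18,"yaw":0,"jaw":0.4}
    - {"dx":0,"dy":0.002,"dz":-0.18,"yaw":0,"jaw":0.4}
    - {"dx":0,"dy":0.002,"dz":-0.18,"yaw":0,"jaw":0.4}
    - {"dx":0,"dy":0.002,"dz":-0.18,"yaw":0,"jaw":0.4}

```text
clock: 16.8
eef_pos: [465.4, -147.2, 29.8]
tool_rot: [3.14, -0.004, 0.181]
force: [-0.0, 0.7, 7.7]
width: 55.1
gripper_force: 63.8
```

>>> arm_command:
  deltas:
    - {"dx":0,"dy":0,"dz":0.04,"yaw":0,"jaw":0.4}
    - {"dx":0,"dy":0.02,"dz":0.08,"yaw":8.5,"jaw":0.4}
    - {"dx":0,"dy":0.05,"dz":0.12,"yaw":17,"jaw":0.4}
    - {"dx":0.0,"dy":0.08,"dz":0.13,"yaw":25.5,"jaw":0.4}
    - {"dx":0.03,"dy":0.11,"dz":0.13,"yaw":34,"jaw":0.4}
    - {"dx":0.06,"dy":0.14,"dz":0.13,"yaw":42.5,"jaw":0.4}
    - {"dx":0.09,"dy":0.162,"dz":0.13,"yaw":51,"jaw":0.4}
    - {"dx":0.12,"dy":0.162,"dz":0.13,"yaw":59.5,"jaw":0.4}
    - {"dx":0.14,"dy":0.162,"dz":0.13,"yaw":68,"jaw":0.4}
    - {"dx":0.151,"dy":0.162,"dz":0.13,"yaw":76.5,"jaw":0.4}
    - {"dx":0.151,"dy":0.162,"dz":0.13,"yaw":77,"jaw":0.4}
    - {"dx":0.151,"dy":0.162,"dz":0.12,"yaw":77,"jaw":0.4}
    - {"dx":0.151,"dy":0.162,"dz":0.11,"yaw":77,"jaw":0.4}
    - {"dx":0.151,"dy":0.162,"dz":0.1,"yaw":77,"jaw":0.4}
    - {"dx":0.151,"dy":0.162,"dz":0.1,"yaw":77,"jaw":0.4}
    - {"dx":0.151,"dy":0.162,"dz":0.1,"yaw":77,"jaw":0.4}

```text
clock: 18.4
eef_pos: [614.2, 15.2, 126.8]
tool_rot: [-3.14, 0.0, 1.524]
force: [0.5, 1.3, -2.1]
width: 55.2
gripper_force: 65.2
```

Run:
```python
from h import *
im,d=get_image("wrist");cv2.imwrite("pics/w6.png",im[...,::-1])
```

```text
(no output)
```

View pics/w6.png

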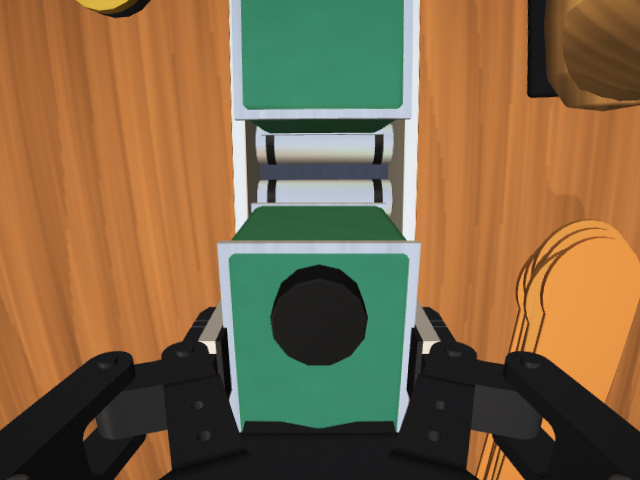

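The tin is square to the lane with a clear gap ahead. The lane centre is at column 326 against 319 for the tin, about 3 mm. Lowering with a small correction.

>>> arm_command:
  deltas:
    - {"dx":0.001,"dy":0,"dz":-0.008,"yaw":0,"jaw":0.4}
    - {"dx":0.001,"dy":0,"dz":-0.014,"yaw":0,"jaw":0.4}
    - {"dx":0.001,"dy":0,"dz":-0.016,"yaw":0,"jaw":0.4}
    - {"dx":0.001,"dy":0,"dz":-0.017,"yaw":0,"jaw":0.4}
    - {"dx":0.001,"dy":0,"dz":-0.017,"yaw":0,"jaw":0.4}

```text
clock: 18.95
eef_pos: [615.7, 15.1, 110.3]
tool_rot: [-3.141, -0.0, 1.525]
force: [0.9, -0.5, -2.6]
width: 54.9
gripper_force: 65.5
```

>>> arm_command:
  deltas:
    - {"dx":0.001,"dy":0,"dz":-0.001,"yaw":0,"jaw":0.4}
    - {"dx":0.001,"dy":0,"dz":-0.002,"yaw":0,"jaw":0.4}
    - {"dx":0.001,"dy":0,"dz":-0.003,"yaw":0,"jaw":0.4}
    - {"dx":0.001,"dy":0,"dz":-0.003,"yaw":0,"jaw":0.4}

```text
clock: 19.35
eef_pos: [616.5, 15.3, 109.7]
tool_rot: [3.142, 0.001, 1.524]
force: [-6.2, 0.5, 14.3]
width: 54.9
gripper_force: 67.5
```

Contact. Releasing, rising, then going to hover over dye bottle 2.

>>> arm_command:
  deltas:
    - {"dx":0,"dy":0,"dz":0.001,"yaw":0,"jaw":0.8}
    - {"dx":0,"dy":0,"dz":0.001,"yaw":0,"jaw":1}
    - {"dx":0,"dy":0,"dz":0.001,"yaw":0,"jaw":1}
    - {"dx":0,"dy":0,"dz":0.001,"yaw":0,"jaw":1}
    - {"dx":0,"dy":0,"dz":0.001,"yaw":0,"jaw":1}
    - {"dx":0,"dy":0,"dz":0.04,"yaw":0,"jaw":1}
    - {"dx":0,"dy":0,"dz":0.08,"yaw":0,"jaw":1}
    - {"dx":0,"dy":0,"dz":0.11,"yaw":0,"jaw":1}
    - {"dx":-0.04,"dy":0.02,"dz":0.11,"yaw":0,"jaw":1}
    - {"dx":-0.08,"dy":0.05,"dz":0.11,"yaw":0,"jaw":1}
    - {"dx":-0.12,"dy":0.08,"dz":0.11,"yaw":0,"jaw":1}
    - {"dx":-0.158,"dy":0.11,"dz":0.11,"yaw":0,"jaw":1}
    - {"dx":-0.158,"dy":0.16,"dz":0.11,"yaw":0,"jaw":1}
    - {"dx":-0.158,"dy":0.21,"dz":0.11,"yaw":0,"jaw":1}
    - {"dx":-0.158,"dy":0.238,"dz":0.11,"yaw":0,"jaw":1}
    - {"dx":-0.158,"dy":0.238,"dz":0.11,"yaw":0,"jaw":1}
    - {"dx":-0.158,"dy":0.238,"dz":0.11,"yaw":0,"jaw":1}
    - {"dx":-0.158,"dy":0.238,"dz":0.11,"yaw":0,"jaw":1}

```text
clock: 21.15
eef_pos: [458.9, 251.4, 217.0]
tool_rot: [-3.141, 0.002, 1.523]
force: [0.5, -0.9, 0.5]
width: 85.4
gripper_force: 0.0
```

```bash
cat >> h.py <<'E'
def cap_wrist(c,r=35):
    im,d=get_image("wrist");W=cloud("wrist",d,camera_params("wrist"))
    m=(abs(W[...,0]-c[0])<r)&(abs(W[...,1]-c[1])<r)
    print("wrist",rect(W,(0,0,640,480),99,116,m)); return W,im
E
python3 - <<'E'
from h import *
print(read_state()["eef_pos"],read_state()["tool_rot"])
W,im=cap_wrist((458,253)); cv2.imwrite("pics/w7.png",im[...,::-1])
for c in((467,335),(373,334)):
    m=(abs(W[...,0]-c[0])<35)&(abs(W[...,1]-c[1])<35)
    print(c,rect(W,(0,0,640,480),99,116,m) if (m&(W[...,2]>99)).sum()>20 else None)
im,d=get_image("side"); cv2.imwrite("pics/s4.png",cv2.resize(im[130:410,160:420,::-1],None,fx=2.1,fy=2.1))
E
```

```text
[458.8931236  251.37254526 217.00624266] [-3.14113224e+00  1.60092673e-03  1.52289263e+00]
wrist (1730, array([459.2, 257.6]), array([29.2, 28.9]), 85.4, 'mean', array([459.2, 258.5, 109.5]))
(467, 335) (2044, array([468.7, 338.2]), array([29.1, 29.6]), 86.8, 'mean', array([468.5, 338.2, 109.9]))
(373, 334) (2076, array([376.3, 338. ]), array([29.4, 29.2]), 38.7, 'mean', array([377.5, 337.9, 109.3]))
```

View pics/s4.png

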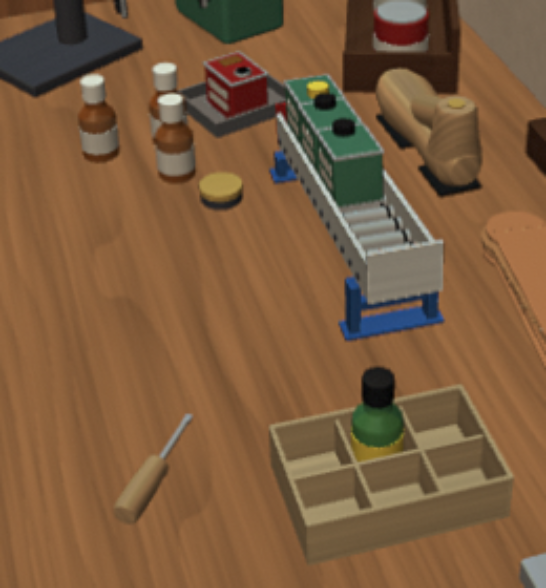

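All three lane tins are queued flush, and the red tin stands in the tray. The top and wrist views differ by 3 mm, so I'll check with the side camera before the bottles.

Run:
```python
from h import *
for n in("side","top"):
    im,d=get_image(n);w=cloud(n,d);f=(0,0,640,480)
    def R(c,r,z0,z1):
        m=(abs(w[...,0]-c[0])<r[0])&(abs(w[...,1]-c[1])<r[1]); 
        return rect(w,f,z0,z1,m) if (m&(w[...,2]>z0)&(w[...,2]<z1)).sum()>10 else None
    print(n,"caddy",R((525,-336),(115,85),49,56)); print("old",R((525,-303),(30,30),105,120))
    for c in((458,254),(467,335),(373,335)): print(R(c,(30,30),102,116))
    print("wax",R((497,182),(40,40),18,30))
print(cap_wrist((458,253))[0].shape)
```

```text
side caddy (787, array([ 524. , -335.2]), array([134.2, 192.6]), 88.7, 'mean', array([ 521.7, -338.3,   52. ]))
old (185, array([ 524. , -301.6]), array([34.1, 28.1]), 70.4, 'mean', array([ 523.7, -303.9,  112.8]))
(70, array([457. , 253.4]), array([32.7, 25.5]), 87.7, 'mean', array([456.5, 249.8, 108.8]))
(72, array([467.7, 334.9]), array([34.4, 29.2]), 78.3, 'mean', array([467. , 332.6, 108.6]))
(75, array([373.5, 336.2]), array([36.5, 29.3]), 80.6, 'mean', array([373.9, 332. , 108.8]))
wax (204, array([495.2, 180.9]), array([52.9, 53. ]), 26.7, 'mean', array([495.2, 180. ,  22.3]))
top caddy (487, array([ 524.8, -336.2]), array([128.3, 191.3]), 88.8, 'mean', array([ 523.7, -335.9,   52.1]))
old (155, array([ 526.3, -302.2]), array([28.5, 28.2]), 88.5, 'mean', array([ 525.6, -302.6,  112.9]))
(158, array([457.8, 253.2]), array([27.5, 29.2]), 0.8, 'mean', array([457.7, 252.7, 108.3]))
None
None
wax (391, array([496.7, 181.6]), array([50.7, 51.2]), 3.1, 'mean', array([497.3, 181.2,  22.4]))
wrist (1728, array([458.9, 257.9]), array([28.9, 29.2]), 41.6, 'mean', array([459. , 258.8, 109.4]))
(480, 640, 3)
```

Side and top agree (bottle at (458,253), caddy at (524.6,-336), yaw -1.2°), so I'll use those. Gripping the cap of bottle 2.

>>> arm_command:
  deltas:
    - {"dx":0,"dy":0.001,"dz":-0.05,"yaw":0,"jaw":1}
    - {"dx":0,"dy":0.001,"dz":-0.1,"yaw":0,"jaw":1}
    - {"dx":0,"dy":0.001,"dz":-0.133,"yaw":0,"jaw":1}
    - {"dx":0,"dy":0.001,"dz":-0.133,"yaw":0,"jaw":1}
    - {"dx":0,"dy":0.001,"dz":-0.133,"yaw":0,"jaw":0.6}
    - {"dx":0,"dy":0.001,"dz":-0.133,"yaw":0,"jaw":0.45}
    - {"dx":0,"dy":0.001,"dz":-0.133,"yaw":0,"jaw":0.2}
    - {"dx":0,"dy":0.001,"dz":-0.133,"yaw":0,"jaw":0.1}
    - {"dx":0,"dy":0.001,"dz":-0.133,"yaw":0,"jaw":0.1}
    - {"dx":0,"dy":0.001,"dz":-0.133,"yaw":0,"jaw":0.1}
    - {"dx":0,"dy":0.001,"dz":-0.133,"yaw":0,"jaw":0.1}
    - {"dx":0,"dy":0.001,"dz":-0.133,"yaw":0,"jaw":0.1}
    - {"dx":0,"dy":0.001,"dz":-0.133,"yaw":0,"jaw":0.1}

```text
clock: 22.7
eef_pos: [459.6, 254.7, 86.1]
tool_rot: [3.139, -0.001, 1.525]
force: [-1.3, -1.7, 8.3]
width: 27.8
gripper_force: 58.6
```

>>> arm_command:
  deltas:
    - {"dx":0,"dy":0,"dz":0.02,"yaw":0,"jaw":0.1}
    - {"dx":0,"dy":0,"dz":0.04,"yaw":0,"jaw":0.1}
    - {"dx":0,"dy":-0.03,"dz":0.04,"yaw":0,"jaw":0.1}
    - {"dx":0,"dy":-0.07,"dz":0.04,"yaw":0,"jaw":0.1}
    - {"dx":0,"dy":-0.11,"dz":0.04,"yaw":0,"jaw":0.1}
    - {"dx":0,"dy":-0.15,"dz":0.04,"yaw":0,"jaw":0.1}
    - {"dx":0,"dy":-0.19,"dz":0.04,"yaw":0,"jaw":0.1}
    - {"dx":0,"dy":-0.23,"dz":0.04,"yaw":0,"jaw":0.1}
    - {"dx":0,"dy":-0.27,"dz":0.04,"yaw":0,"jaw":0.1}
    - {"dx":0,"dy":-0.31,"dz":0.05,"yaw":0,"jaw":0.1}
    - {"dx":0,"dy":-0.35,"dz":0.06,"yaw":0,"jaw":0.1}
    - {"dx":0,"dy":-0.39,"dz":0.075,"yaw":0,"jaw":0.1}
    - {"dx":0,"dy":-0.42,"dz":0.08,"yaw":0,"jaw":0.1}
    - {"dx":0,"dy":-0.45,"dz":0.08,"yaw":0,"jaw":0.1}
    - {"dx":0.0,"dy":-0.45,"dz":0.08,"yaw":0,"jaw":0.1}

```text
clock: 24.2
eef_pos: [458.1, -201.5, 164.8]
tool_rot: [3.141, 0.003, 1.517]
force: [-0.0, 0.3, -1.3]
width: 28.1
gripper_force: 59.6
```

>>> arm_command:
  deltas:
    - {"dx":0,"dy":-0.04,"dz":0,"yaw":0,"jaw":0.1}
    - {"dx":0,"dy":-0.08,"dz":0,"yaw":0,"jaw":0.1}
    - {"dx":0,"dy":-0.12,"dz":0,"yaw":0,"jaw":0.1}
    - {"dx":0,"dy":-0.16,"dz":0,"yaw":0,"jaw":0.1}
    - {"dx":0,"dy":-0.172,"dz":0,"yaw":0,"jaw":0.1}
    - {"dx":0.04,"dy":-0.172,"dz":0,"yaw":0,"jaw":0.1}
    - {"dx":0.08,"dy":-0.172,"dz":0,"yaw":0,"jaw":0.1}
    - {"dx":0.11,"dy":-0.172,"dz":0,"yaw":0,"jaw":0.1}
    - {"dx":0.127,"dy":-0.172,"dz":0,"yaw":0,"jaw":0.1}
    - {"dx":0.127,"dy":-0.172,"dz":0,"yaw":0,"jaw":0.1}
    - {"dx":0.127,"dy":-0.172,"dz":0,"yaw":0,"jaw":0.1}
    - {"dx":0.127,"dy":-0.172,"dz":0,"yaw":0,"jaw":0.1}

```text
clock: 25.4
eef_pos: [584.3, -367.9, 164.2]
tool_rot: [-3.14, 0.0, 1.524]
force: [-0.3, -0.1, -2.0]
width: 28.0
gripper_force: 59.8
```

Run:
```python
from h import *
print(read_state()["eef_pos"])
im,d=get_image("side"); a=cv2.resize(im[240:430,250:440,::-1],None,fx=2,fy=2)
im,d=get_image("wrist"); b=cv2.resize(im[...,::-1],(400,300)); 
c=np.zeros((380,780,3),np.uint8); c[:,:380]=a; c[:300,380:]=b; cv2.imwrite("pics/m1.png",c)
```

```text
[ 584.27115244 -367.91437029  164.23626832]
```

View pics/m1.png

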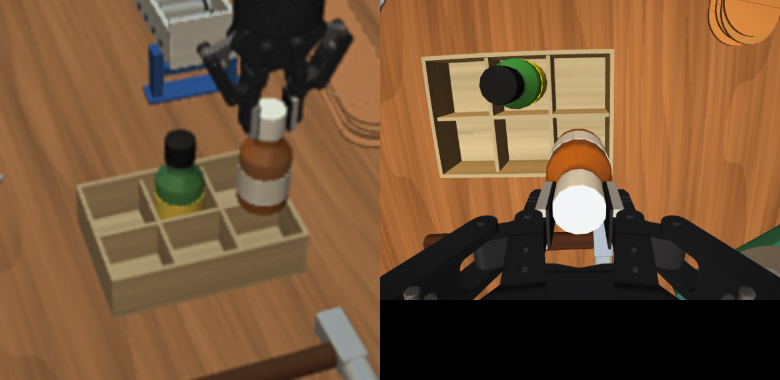

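The bottle hangs upright over the far cell (crop 265,165) with no tilt. Lowering.

>>> arm_command:
  deltas:
    - {"dx":0.001,"dy":0,"dz":-0.02,"yaw":0,"jaw":0.1}
    - {"dx":0.001,"dy":0,"dz":-0.04,"yaw":0,"jaw":0.1}
    - {"dx":0.001,"dy":0,"dz":-0.06,"yaw":0,"jaw":0.1}
    - {"dx":0.001,"dy":0,"dz":-0.07,"yaw":0,"jaw":0.1}
    - {"dx":0.001,"dy":0,"dz":-0.07,"yaw":0,"jaw":0.1}
    - {"dx":0.001,"dy":0,"dz":-0.07,"yaw":0,"jaw":0.1}

```text
clock: 26.1
eef_pos: [587.0, -368.2, 95.0]
tool_rot: [3.141, 0.0, 1.524]
force: [0.2, -0.2, -1.0]
width: 27.5
gripper_force: 59.9
```

>>> arm_command:
  deltas:
    - {"dx":0,"dy":0,"dz":-0.002,"yaw":0,"jaw":0.1}
    - {"dx":0,"dy":0,"dz":-0.004,"yaw":0,"jaw":0.1}
    - {"dx":0,"dy":0,"dz":-0.005,"yaw":0,"jaw":0.1}
    - {"dx":0,"dy":0,"dz":-0.005,"yaw":0,"jaw":0.1}

```text
clock: 26.5
eef_pos: [587.1, -368.2, 90.2]
tool_rot: [3.141, 0.001, 1.524]
force: [-1.6, -0.4, 3.2]
width: 28.2
gripper_force: 60.4
```

>>> arm_command:
  deltas:
    - {"dx":0,"dy":0,"dz":0,"yaw":0,"jaw":0.6}
    - {"dx":0,"dy":0,"dz":0,"yaw":0,"jaw":0.6}
    - {"dx":0,"dy":0,"dz":0,"yaw":0,"jaw":0.6}
    - {"dx":0,"dy":0,"dz":0.04,"yaw":0,"jaw":0.6}
    - {"dx":0,"dy":0,"dz":0.08,"yaw":0,"jaw":0.6}
    - {"dx":0,"dy":0,"dz":0.11,"yaw":0,"jaw":0.6}
    - {"dx":-0.04,"dy":0,"dz":0.11,"yaw":0,"jaw":1}
    - {"dx":-0.08,"dy":0.03,"dz":0.11,"yaw":0,"jaw":1}
    - {"dx":-0.12,"dy":0.08,"dz":0.11,"yaw":0,"jaw":1}
    - {"dx":-0.12,"dy":0.703,"dz":0.11,"yaw":0,"jaw":1}
    - {"dx":-0.12,"dy":0.703,"dz":0.11,"yaw":0,"jaw":1}
    - {"dx":-0.12,"dy":0.703,"dz":0.11,"yaw":0,"jaw":1}
    - {"dx":-0.12,"dy":0.703,"dz":0.11,"yaw":0,"jaw":1}
    - {"dx":-0.12,"dy":0.703,"dz":0.11,"yaw":0,"jaw":1}
    - {"dx":-0.12,"dy":0.703,"dz":0.11,"yaw":0,"jaw":1}
    - {"dx":-0.12,"dy":0.703,"dz":0.11,"yaw":0,"jaw":1}

```text
clock: 28.1
eef_pos: [470.6, 53.1, 199.6]
tool_rot: [3.141, -0.0, 1.524]
force: [0.3, -0.4, -0.7]
width: 85.1
gripper_force: 0.0
```

>>> arm_command:
  deltas:
    - {"dx":0,"dy":0.05,"dz":0,"yaw":0,"jaw":1}

```text
clock: 28.2
eef_pos: [470.5, 103.1, 199.5]
tool_rot: [3.141, -0.0, 1.525]
force: [0.7, -0.6, 0.4]
width: 85.3
gripper_force: 0.0
```

>>> arm_command:
  deltas:
    - {"dx":-0.003,"dy":0.05,"dz":0,"yaw":0,"jaw":1}
    - {"dx":-0.003,"dy":0.1,"dz":0,"yaw":0,"jaw":1}
    - {"dx":-0.003,"dy":0.15,"dz":0,"yaw":0,"jaw":1}
    - {"dx":-0.003,"dy":0.2,"dz":0,"yaw":0,"jaw":1}
    - {"dx":-0.003,"dy":0.22,"dz":0,"yaw":0,"jaw":1}
    - {"dx":-0.003,"dy":0.22,"dz":0,"yaw":0,"jaw":1}
    - {"dx":-0.003,"dy":0.22,"dz":0,"yaw":0,"jaw":1}

```text
clock: 28.9
eef_pos: [467.4, 320.7, 199.0]
tool_rot: [-3.141, 0.001, 1.525]
force: [-0.2, -0.1, 0.1]
width: 85.3
gripper_force: 0.0
```

Run:
```python
from h import *
for n in("side","top"):
    im,d=get_image(n);w=cloud(n,d);f=(0,0,640,480)
    def R(c,r,z0,z1):
        m=(abs(w[...,0]-c[0])<r[0])&(abs(w[...,1]-c[1])<r[1]); 
        return rect(w,f,z0,z1,m) if (m&(w[...,2]>z0)&(w[...,2]<z1)).sum()>10 else None
    for c in((586,-368),(525,-303)): print(n,R(c,(28,28),105,120))
    for c in((467,335),(373,335)): print(R(c,(25,30),102,116))
print(read_state()["eef_pos"])
```

```text
side (193, array([ 584.3, -367.9]), array([30.1, 29. ]), 69.2, 'mean', array([ 583.5, -369.6,  112.4]))
side (188, array([ 524.2, -300.9]), array([31.4, 28. ]), 70.3, 'mean', array([ 523.4, -304.1,  112.8]))
(76, array([465.5, 333.7]), array([36.4, 29.9]), 63.0, 'mean', array([466.6, 331.9, 108.4]))
(76, array([372.6, 334.2]), array([28.7, 33.7]), 11.8, 'mean', array([373.5, 331.6, 108.7]))
top (155, array([ 586.1, -366.9]), array([28.8, 29.8]), 48.0, 'mean', array([ 585.7, -366. ,  113.1]))
top (157, array([ 525.4, -302.2]), array([28.5, 29. ]), 28.0, 'mean', array([ 525.5, -302.4,  112.8]))
(28, array([476.7, 329.1]), array([20.3,  6.5]), 63.2, 'mean', array([476.4, 329.1, 107.9]))
None
[468.06878074 319.13095944 199.06452306]
```

Bottle 2 stands in its cell with its cap at z=113, the same as the old bottle. Gripping bottle 1.

>>> arm_command:
  deltas:
    - {"dx":-0.001,"dy":0.016,"dz":0,"yaw":0,"jaw":1}
    - {"dx":-0.001,"dy":0.016,"dz":-0.05,"yaw":0,"jaw":1}
    - {"dx":-0.001,"dy":0.016,"dz":-0.1,"yaw":0,"jaw":1}
    - {"dx":-0.001,"dy":0.016,"dz":-0.115,"yaw":0,"jaw":1}
    - {"dx":-0.001,"dy":0.016,"dz":-0.115,"yaw":0,"jaw":1}
    - {"dx":-0.001,"dy":0.016,"dz":-0.115,"yaw":0,"jaw":0.6}
    - {"dx":-0.001,"dy":0.016,"dz":-0.115,"yaw":0,"jaw":0.45}
    - {"dx":-0.001,"dy":0.016,"dz":-0.115,"yaw":0,"jaw":0.2}
    - {"dx":-0.001,"dy":0.016,"dz":-0.115,"yaw":0,"jaw":0.1}
    - {"dx":-0.001,"dy":0.016,"dz":-0.115,"yaw":0,"jaw":0.1}
    - {"dx":-0.001,"dy":0.016,"dz":-0.115,"yaw":0,"jaw":0.1}
    - {"dx":-0.001,"dy":0.016,"dz":-0.115,"yaw":0,"jaw":0.1}
    - {"dx":-0.001,"dy":0.016,"dz":-0.115,"yaw":0,"jaw":0.1}

```text
clock: 30.3
eef_pos: [467.8, 337.7, 85.9]
tool_rot: [3.139, -0.002, 1.524]
force: [0.4, -0.6, 6.4]
width: 28.4
gripper_force: 58.7
```

>>> arm_command:
  deltas:
    - {"dx":0,"dy":0,"dz":0.02,"yaw":0,"jaw":0.1}
    - {"dx":0,"dy":0,"dz":0.04,"yaw":0,"jaw":0.1}
    - {"dx":0,"dy":-0.03,"dz":0.04,"yaw":0,"jaw":0.1}
    - {"dx":0,"dy":-0.07,"dz":0.04,"yaw":0,"jaw":0.1}
    - {"dx":0,"dy":-0.11,"dz":0.04,"yaw":0,"jaw":0.1}
    - {"dx":0,"dy":-0.15,"dz":0.04,"yaw":0,"jaw":0.1}
    - {"dx":0,"dy":-0.19,"dz":0.04,"yaw":0,"jaw":0.1}
    - {"dx":0,"dy":-0.23,"dz":0.04,"yaw":0,"jaw":0.1}
    - {"dx":0,"dy":-0.27,"dz":0.04,"yaw":0,"jaw":0.1}
    - {"dx":0,"dy":-0.31,"dz":0.04,"yaw":0,"jaw":0.1}
    - {"dx":0,"dy":-0.35,"dz":0.04,"yaw":0,"jaw":0.1}
    - {"dx":0,"dy":-0.39,"dz":0.04,"yaw":0,"jaw":0.1}
    - {"dx":0,"dy":-0.43,"dz":0.05,"yaw":0,"jaw":0.1}
    - {"dx":0,"dy":-0.47,"dz":0.06,"yaw":0,"jaw":0.1}
    - {"dx":0.0,"dy":-0.5,"dz":0.08,"yaw":0,"jaw":0.1}
    - {"dx":0.0,"dy":-0.52,"dz":0.08,"yaw":0,"jaw":0.1}
    - {"dx":0.0,"dy":-0.52,"dz":0.08,"yaw":0,"jaw":0.1}

```text
clock: 32.0
eef_pos: [466.3, -187.0, 164.9]
tool_rot: [3.141, 0.002, 1.518]
force: [-0.3, 0.0, -1.7]
width: 27.9
gripper_force: 59.8
```

>>> arm_command:
  deltas:
    - {"dx":-0.003,"dy":-0.04,"dz":0,"yaw":0,"jaw":0.1}
    - {"dx":-0.005,"dy":-0.08,"dz":0,"yaw":0,"jaw":0.1}
    - {"dx":-0.005,"dy":-0.12,"dz":0,"yaw":0,"jaw":0.1}
    - {"dx":-0.005,"dy":-0.16,"dz":0,"yaw":0,"jaw":0.1}
    - {"dx":-0.005,"dy":-0.18,"dz":0,"yaw":0,"jaw":0.1}
    - {"dx":-0.005,"dy":-0.18,"dz":0,"yaw":0,"jaw":0.1}
    - {"dx":-0.005,"dy":-0.18,"dz":0,"yaw":0,"jaw":0.1}
    - {"dx":-0.005,"dy":-0.18,"dz":0,"yaw":0,"jaw":0.1}

```text
clock: 32.8
eef_pos: [462.2, -360.5, 164.3]
tool_rot: [-3.141, -0.001, 1.528]
force: [0.3, 0.9, -1.4]
width: 28.3
gripper_force: 59.8
```

Run:
```python
from h import *
print(read_state()["eef_pos"])
im,d=get_image("side");w=cloud("side",d); cv2.imwrite("pics/s5.png",cv2.resize(im[220:430,220:440,::-1],None,fx=2.5,fy=2.5))
hsv=cv2.cvtColor(im,cv2.COLOR_RGB2HSV); white=(hsv[...,1]<40)&(hsv[...,2]>150)
m=white&(abs(w[...,0]-462)<40)&(abs(w[...,1]+366)<40)&(w[...,2]>120)
print(m.sum(), w[m].mean(0), w[m].max(0))
```

```text
[ 462.20357101 -360.47198036  164.3321977 ]
143 [ 460.6890218  -362.57296354  189.27120599] [ 477.2960514  -346.0589985   373.26426822]
```

View pics/s5.png

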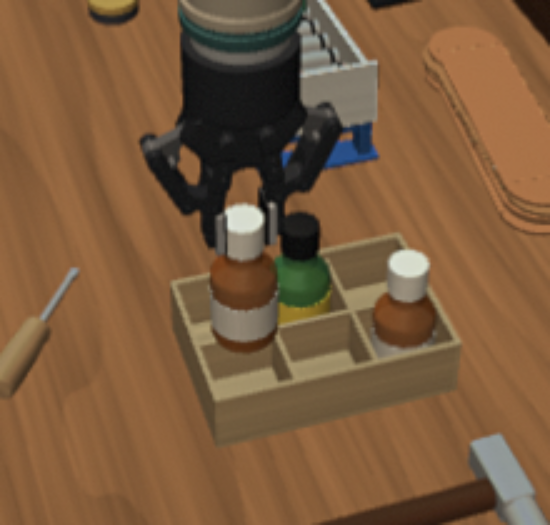

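Bottle 1 hangs upright over the near cell (crop 243,330), and the first bottle stands in its cell (405,310). Lowering.

>>> arm_command:
  deltas:
    - {"dx":0,"dy":-0.001,"dz":-0.005,"yaw":0,"jaw":0.1}
    - {"dx":0,"dy":-0.001,"dz":-0.02,"yaw":0,"jaw":0.1}
    - {"dx":0,"dy":-0.001,"dz":-0.04,"yaw":0,"jaw":0.1}
    - {"dx":0,"dy":-0.001,"dz":-0.06,"yaw":0,"jaw":0.1}
    - {"dx":0,"dy":-0.001,"dz":-0.07,"yaw":0,"jaw":0.1}
    - {"dx":0,"dy":-0.001,"dz":-0.07,"yaw":0,"jaw":0.1}
    - {"dx":0,"dy":-0.001,"dz":-0.073,"yaw":0,"jaw":0.1}
    - {"dx":0,"dy":-0.001,"dz":-0.075,"yaw":0,"jaw":0.1}
    - {"dx":0,"dy":-0.001,"dz":-0.075,"yaw":0,"jaw":0.1}

```text
clock: 33.75
eef_pos: [462.4, -364.2, 90.1]
tool_rot: [3.14, 0.001, 1.525]
force: [-0.7, -0.3, -1.1]
width: 28.0
gripper_force: 59.9
```

>>> arm_command:
  deltas:
    - {"dx":0,"dy":0,"dz":-0.001,"yaw":0,"jaw":0.1}
    - {"dx":0,"dy":0,"dz":-0.001,"yaw":0,"jaw":0.1}
    - {"dx":0,"dy":0,"dz":-0.001,"yaw":0,"jaw":0.6}
    - {"dx":0,"dy":0,"dz":0,"yaw":0,"jaw":0.6}
    - {"dx":0,"dy":0,"dz":0,"yaw":0,"jaw":0.6}
    - {"dx":0,"dy":0,"dz":0.04,"yaw":0,"jaw":0.6}
    - {"dx":0,"dy":0,"dz":0.08,"yaw":0,"jaw":0.6}
    - {"dx":0,"dy":0,"dz":0.11,"yaw":0,"jaw":0.6}
    - {"dx":0,"dy":0.05,"dz":0.11,"yaw":0,"jaw":1}
    - {"dx":0,"dy":0.1,"dz":0.11,"yaw":0,"jaw":1}
    - {"dx":0,"dy":0.15,"dz":0.11,"yaw":0,"jaw":1}
    - {"dx":0,"dy":0.2,"dz":0.11,"yaw":0,"jaw":1}
    - {"dx":0,"dy":0.25,"dz":0.11,"yaw":0,"jaw":1}
    - {"dx":0,"dy":0.3,"dz":0.11,"yaw":0,"jaw":1}
    - {"dx":0,"dy":0.35,"dz":0.11,"yaw":0,"jaw":1}
    - {"dx":0,"dy":0.4,"dz":0.11,"yaw":0,"jaw":1}
    - {"dx":0,"dy":0.45,"dz":0.11,"yaw":0,"jaw":1}
    - {"dx":0,"dy":0.5,"dz":0.11,"yaw":0,"jaw":1}
    - {"dx":0,"dy":0.55,"dz":0.11,"yaw":0,"jaw":1}
    - {"dx":0,"dy":0.6,"dz":0.11,"yaw":0,"jaw":1}

```text
clock: 35.75
eef_pos: [461.4, 238.0, 199.4]
tool_rot: [3.141, 0.0, 1.525]
force: [0.7, 0.2, 0.4]
width: 85.5
gripper_force: 0.0
```

>>> arm_command:
  deltas:
    - {"dx":-0.03,"dy":0.03,"dz":0,"yaw":0,"jaw":1}
    - {"dx":-0.06,"dy":0.06,"dz":0,"yaw":0,"jaw":1}
    - {"dx":-0.09,"dy":0.09,"dz":0,"yaw":0,"jaw":1}
    - {"dx":-0.09,"dy":0.098,"dz":0,"yaw":0,"jaw":1}
    - {"dx":-0.09,"dy":0.098,"dz":0,"yaw":0,"jaw":1}
    - {"dx":-0.09,"dy":0.098,"dz":0,"yaw":0,"jaw":1}
    - {"dx":-0.09,"dy":0.098,"dz":0,"yaw":0,"jaw":1}

```text
clock: 36.45
eef_pos: [372.9, 332.5, 199.0]
tool_rot: [3.141, 0.001, 1.522]
force: [-0.0, -0.7, -0.8]
width: 85.2
gripper_force: 0.0
```

Run:
```python
from h import *
for n in("side","top"):
    im,d=get_image(n);w=cloud(n,d);f=(0,0,640,480)
    def R(c,r,z0,z1):
        m=(abs(w[...,0]-c[0])<r[0])&(abs(w[...,1]-c[1])<r[1]); 
        return rect(w,f,z0,z1,m) if (m&(w[...,2]>z0)&(w[...,2]<z1)).sum()>10 else None
    for c in((586,-368),(525,-303),(462,-366),(373,335)): print(n,R(c,(28,28),102,120))
print(read_state()["eef_pos"])
```

```text
side (216, array([ 584.5, -368.5]), array([31.5, 28.6]), 83.9, 'mean', array([ 583.3, -370.3,  111.4]))
side (206, array([ 523.9, -301.2]), array([30. , 30.3]), 15.7, 'mean', array([ 523.3, -304.6,  112. ]))
side (226, array([ 460.8, -365.2]), array([30.8, 28.4]), 71.3, 'mean', array([ 460.5, -368.5,  111.9]))
side (76, array([373.9, 333.3]), array([30.2, 29.2]), 20.2, 'mean', array([373.4, 331.9, 108.8]))
top (164, array([ 585.9, -365.8]), array([28.7, 28.8]), 80.0, 'mean', array([ 585.3, -365.7,  112.6]))
top (155, array([ 525.7, -302.7]), array([28.7, 27.9]), 18.3, 'mean', array([ 525.6, -302.1,  112.8]))
top (163, array([ 463.4, -364.4]), array([28.1, 28.7]), 1.1, 'mean', array([ 462.6, -364. ,  113.1]))
top (145, array([373.4, 334.9]), array([27.6, 26.9]), 4.6, 'mean', array([373.9, 334.6, 108. ]))
[372.66683224 332.78089644 199.13856793]
```

Two bottles are in place. Gripping the third.

>>> arm_command:
  deltas:
    - {"dx":0.001,"dy":0.001,"dz":-0.05,"yaw":0,"jaw":1}
    - {"dx":0.001,"dy":0.001,"dz":-0.1,"yaw":0,"jaw":1}
    - {"dx":0.001,"dy":0.001,"dz":-0.114,"yaw":0,"jaw":1}
    - {"dx":0.001,"dy":0.001,"dz":-0.114,"yaw":0,"jaw":1}
    - {"dx":0.001,"dy":0.001,"dz":-0.114,"yaw":0,"jaw":0.6}
    - {"dx":0.001,"dy":0.001,"dz":-0.114,"yaw":0,"jaw":0.45}
    - {"dx":0.001,"dy":0.001,"dz":-0.114,"yaw":0,"jaw":0.2}
    - {"dx":0.001,"dy":0.001,"dz":-0.114,"yaw":0,"jaw":0.1}
    - {"dx":0.001,"dy":0.001,"dz":-0.114,"yaw":0,"jaw":0.1}
    - {"dx":0.001,"dy":0.001,"dz":-0.114,"yaw":0,"jaw":0.1}
    - {"dx":0.001,"dy":0.001,"dz":-0.114,"yaw":0,"jaw":0.1}
    - {"dx":0.001,"dy":0.001,"dz":-0.114,"yaw":0,"jaw":0.1}

```text
clock: 37.75
eef_pos: [373.8, 335.7, 86.6]
tool_rot: [3.139, -0.002, 1.524]
force: [0.9, -1.5, 4.3]
width: 28.2
gripper_force: 58.7
```

>>> arm_command:
  deltas:
    - {"dx":0,"dy":0,"dz":0.02,"yaw":0,"jaw":0.1}
    - {"dx":0,"dy":0,"dz":0.04,"yaw":0,"jaw":0.1}
    - {"dx":0.02,"dy":-0.03,"dz":0.04,"yaw":0,"jaw":0.1}
    - {"dx":0.05,"dy":-0.06,"dz":0.04,"yaw":0,"jaw":0.1}
    - {"dx":0.08,"dy":-0.09,"dz":0.04,"yaw":0,"jaw":0.1}
    - {"dx":0.09,"dy":-0.13,"dz":0.04,"yaw":0,"jaw":0.1}
    - {"dx":0.09,"dy":-0.17,"dz":0.04,"yaw":0,"jaw":0.1}
    - {"dx":0.09,"dy":-0.21,"dz":0.04,"yaw":0,"jaw":0.1}
    - {"dx":0.09,"dy":-0.25,"dz":0.04,"yaw":8,"jaw":0.1}
    - {"dx":0.09,"dy":-0.29,"dz":0.04,"yaw":16,"jaw":0.1}
    - {"dx":0.09,"dy":-0.33,"dz":0.04,"yaw":24,"jaw":0.1}
    - {"dx":0.09,"dy":-0.37,"dz":0.04,"yaw":32,"jaw":0.1}
    - {"dx":0.09,"dy":-0.41,"dz":0.05,"yaw":40,"jaw":0.1}
    - {"dx":0.09,"dy":-0.45,"dz":0.06,"yaw":48,"jaw":0.1}
    - {"dx":0.09,"dy":-0.49,"dz":0.08,"yaw":48,"jaw":0.1}
    - {"dx":0.09,"dy":-0.52,"dz":0.08,"yaw":48,"jaw":0.1}
    - {"dx":0.09,"dy":-0.52,"dz":0.08,"yaw":48,"jaw":0.1}
    - {"dx":0.09,"dy":-0.52,"dz":0.08,"yaw":48,"jaw":0.1}

```text
clock: 39.55
eef_pos: [462.3, -185.5, 165.4]
tool_rot: [3.142, -0.0, 2.36]
force: [-0.2, 0.2, -1.4]
width: 28.1
gripper_force: 59.6
```

>>> arm_command:
  deltas:
    - {"dx":0.001,"dy":-0.04,"dz":0,"yaw":0,"jaw":0.1}
    - {"dx":0.001,"dy":-0.08,"dz":0,"yaw":0,"jaw":0.1}
    - {"dx":0.001,"dy":-0.11,"dz":0,"yaw":0,"jaw":0.1}
    - {"dx":0.001,"dy":-0.118,"dz":0,"yaw":0,"jaw":0.1}
    - {"dx":0.001,"dy":-0.118,"dz":0,"yaw":0,"jaw":0.1}
    - {"dx":0.001,"dy":-0.118,"dz":0,"yaw":0,"jaw":0.1}
    - {"dx":0.001,"dy":-0.118,"dz":0,"yaw":0,"jaw":0.1}

```text
clock: 40.25
eef_pos: [464.2, -300.5, 165.6]
tool_rot: [3.141, -0.0, 2.366]
force: [-0.1, -0.2, -1.6]
width: 28.3
gripper_force: 59.7
```

Run:
```python
from h import *
print(read_state()["eef_pos"])
im,d=get_image("side"); a=cv2.resize(im[220:430,220:440,::-1],(380,363))
im,d=get_image("wrist"); b=cv2.resize(im[...,::-1],(400,300)); 
c=np.zeros((363,780,3),np.uint8); c[:,:380]=a; c[:300,380:]=b; cv2.imwrite("pics/m2.png",c)
```

```text
[ 464.20296263 -300.52154109  165.58554848]
```

View pics/m2.png

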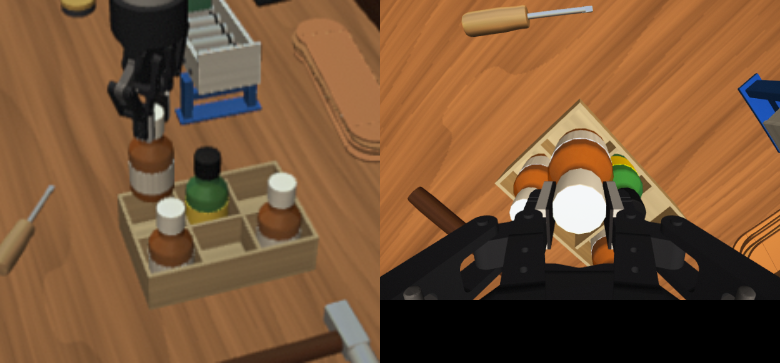

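Bottle 3 hangs upright over the corner cell. The neighbouring caps sit diagonally, clear of the fingers. Lowering.

>>> arm_command:
  deltas:
    - {"dx":-0.001,"dy":-0.001,"dz":-0.005,"yaw":0,"jaw":0.1}
    - {"dx":-0.001,"dy":-0.001,"dz":-0.02,"yaw":0,"jaw":0.1}
    - {"dx":-0.001,"dy":-0.001,"dz":-0.04,"yaw":0,"jaw":0.1}
    - {"dx":-0.001,"dy":-0.001,"dz":-0.06,"yaw":0,"jaw":0.1}
    - {"dx":-0.001,"dy":-0.001,"dz":-0.07,"yaw":0,"jaw":0.1}
    - {"dx":-0.001,"dy":-0.001,"dz":-0.07,"yaw":0,"jaw":0.1}
    - {"dx":-0.001,"dy":-0.001,"dz":-0.073,"yaw":0,"jaw":0.1}
    - {"dx":-0.001,"dy":-0.001,"dz":-0.075,"yaw":0,"jaw":0.1}
    - {"dx":-0.001,"dy":-0.001,"dz":-0.075,"yaw":0,"jaw":0.1}

```text
clock: 41.25
eef_pos: [463.2, -304.0, 90.8]
tool_rot: [3.141, 0.001, 2.362]
force: [0.0, -1.0, -1.0]
width: 27.9
gripper_force: 60.1
```

>>> arm_command:
  deltas:
    - {"dx":0,"dy":0,"dz":-0.001,"yaw":0,"jaw":0.1}
    - {"dx":0,"dy":0,"dz":-0.001,"yaw":0,"jaw":0.1}
    - {"dx":0,"dy":0,"dz":-0.001,"yaw":0,"jaw":0.55}
    - {"dx":0,"dy":0,"dz":-0.001,"yaw":0,"jaw":0.55}
    - {"dx":0,"dy":0,"dz":-0.001,"yaw":0,"jaw":0.55}
    - {"dx":0,"dy":0,"dz":0.04,"yaw":0,"jaw":0.55}
    - {"dx":0,"dy":0,"dz":0.08,"yaw":0,"jaw":0.55}
    - {"dx":0,"dy":0,"dz":0.12,"yaw":0,"jaw":0.55}
    - {"dx":0,"dy":0,"dz":0.16,"yaw":0,"jaw":0.55}
    - {"dx":-0.04,"dy":0,"dz":0.18,"yaw":0,"jaw":0.55}
    - {"dx":-0.08,"dy":0,"dz":0.2,"yaw":0,"jaw":0.55}
    - {"dx":-0.1,"dy":-0.04,"dz":0.2,"yaw":0,"jaw":0.55}
    - {"dx":-0.12,"dy":-0.08,"dz":0.2,"yaw":0,"jaw":0.55}
    - {"dx":-0.12,"dy":-0.12,"dz":0.2,"yaw":0,"jaw":0.55}
    - {"dx":-0.12,"dy":-0.12,"dz":0.2,"yaw":0,"jaw":0.55}

```text
clock: 42.75
eef_pos: [340.2, -430.0, 289.3]
tool_rot: [-3.14, 0.001, 2.353]
force: [-0.2, 0.7, -0.5]
width: 47.0
gripper_force: 0.0
```

Run:
```python
from h import *
for n in("side","top"):
    im,d=get_image(n);w=cloud(n,d);f=(0,0,640,480)
    if n=="top":
        a=cv2.resize(im[180:340,90:490,::-1],(780,312))
    else: b=cv2.resize(im[130:410,160:440,::-1],(280,280))
    for c in((586,-368),(525,-303),(462,-366),(463,-304)):
        m=(abs(w[...,0]-c[0])<28)&(abs(w[...,1]-c[1])<28); print(n,rect(w,f,102,120,m)[1:3] if (m&(w[...,2]>102)&(w[...,2]<120)).any() else None)
c=np.zeros((592,780,3),np.uint8);c[:312]=a;c[312:,:280]=b;cv2.imwrite("pics/end.png",c)
m=(w[...,2]>105)&(abs(w[...,0]-620)<30)&(w[...,1]>-40)&(w[...,1]<250); print(rect(w,(0,0,640,480),105,150,m))
print(read_state()["clock"])
```

```text
side (array([ 585.3, -367.5]), array([30.5, 29.2]))
side (array([ 524.8, -301.6]), array([31.2, 28.5]))
side (array([ 461.1, -366.2]), array([29.5, 30.3]))
side (array([ 461.1, -302.4]), array([31.2, 27.9]))
top (array([ 585.8, -366.7]), array([29.1, 29.3]))
top (array([ 526., -303.]), array([28.4, 28. ]))
top (array([ 463.4, -364.7]), array([28.9, 28.1]))
top (array([ 463.3, -302.9]), array([28.8, 28.7]))
(2856, array([619.6, 108.1]), array([261.2,  58.9]), 89.7, 'mean', array([618.1, 119.9, 130.5]))
42.85
```

View pics/end.png

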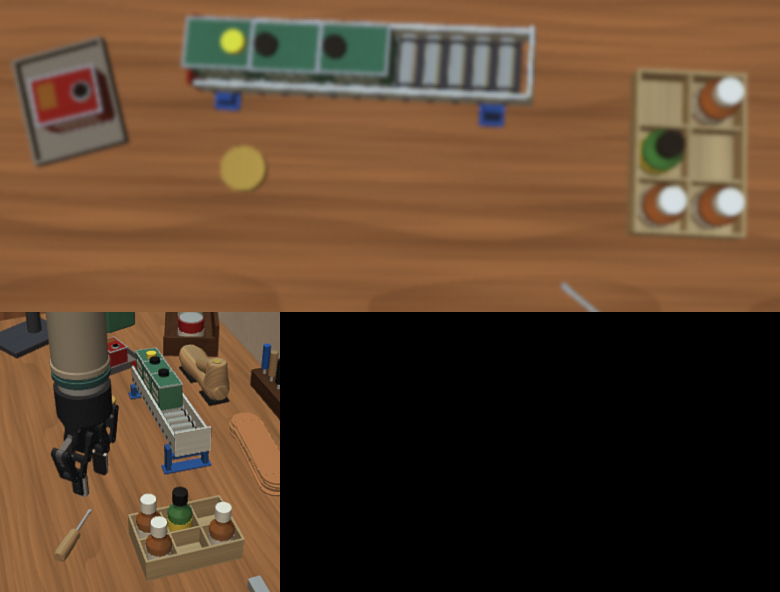

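The final view shows the red tin upright in the tray (65,95) and three tins queued flush at the stop. All three new bottles are in caddy cells, the old bottle is untouched, and the arm is clear. Handing in.

```bash
python3 -c "
from cell import *
print(finish_job())"
```

```text
the job is handed in; nothing more can be done
None
```

The job is handed in at about 43 s: the empty red tin stands in the tray, both fresh tins are queued flush behind the opened tin at the stop, and all three new dye bottles stand in free caddy cells.

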